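Ready the fast camera's bench for a focus check

ROBOT

A 6-joint arm with a two-finger parallel gripper is mounted at the origin on the work surface. World frame = base frame: x ahead of the robot, y to its left, z up, the work surface at z = 0. Lengths are in m, angles in rad, forces in N, time in s.
With the tool pointing down it reaches from about 0.375 to 0.9 m from the base axis. Payload 3.1 kg.
Tool frame: the origin (TCP) lies between the finger pads; the fingertips stand 19 mm ahead of it and the grasp point (between the pads) is the TCP; z points along the fingers, y is the line along which they close (so a half turn about z gives the same grasp; the last joint's range is limited). The gripper opens to 87 mm and grips with 3 to 60 N. Pads are 19 mm wide; open, the fingers measure 117 mm over their backs; the gripper's body (75 mm by 190 mm) begins 51 mm behind the grasp point.
Start: joints at [-0.178, 0.527, 1.433, -0, 1.181, -0.178], TCP at [0.625, 0, 0.242] pointing down, gripper open.
Joint ranges: [-3.08, 3.08], [-0.75, 2.2], [0.22, 2.44], [-1.43, 4.57], [0, 2.65], [-2.85, 2.85]. Speed limits (rad/s): [2.79, 2.79, 3.14, 3.14, 3.14, 3.14].

INTERFACE

Orientations are given as a unit quaternion [x, y, z, w].
In Python, from rig import telemetry, viewer, hand_in gives the robot as it stands. The module is installed in compiled form; this text tells all that it offers.
- The arm moves only by the shell command python3 -m creep 'ROWS' [FORCE]. ROWS is JSON, a list of rows, each an object with "translation": the shift along the tool's x, y, z in mm, a list of three; "roll": the turn about the tool's z in degrees; "gripper": the finger opening in mm, from 0 to 87. In form: [{"translation": [tx, ty, tz], "roll": roll, "gripper": gripper}, ...]. A call has 1 to 5 rows; each row is the pose to reach, as a shift and turn from the pose commanded when the call began, along the tool's axes at that moment; what a row does not reach only later rows make up. A row lasts 1/12 s, in which the tool goes at most 41.7 mm and 7.16 degrees, less where a joint would pass 70% of its speed; a pose out of reach is approached as far as the arm can. A call with a gripper value outside its range is refused whole. The fingers move at their own pace and stop on an object; FORCE is the grip in N (left out, the last holds). Time passes only in rows, so rows that repeat a pose let the fingers close. It gives the time, the measured TCP pose, the force, the opening and the grip force at its end, in the units of the state.
- telemetry.get_obs(): the state, without advancing time (a new reading comes with each control period).
- viewer.camera(name): name is "scene" or "side" or "wrist"; returns the picture (420x560x3 uint8, blue, green, red); there is no depth.
- viewer.camera_info(name): a dict with "intrinsics" (3x3 intrinsics, pixels), "rvec" (rotation vector, rad) and "tvec" (3), from world to camera coordinates, as OpenCV has them; the wrist camera has in their place "hand_eye" (4x4, takes a point from camera to tool coordinates, whose origin is the TCP and whose axes are the flange's). Camera axes: x right, y down, z forward; pixel columns grow to the right and rows downward; lengths in m; the calibration is good to about 2 mm. A picture is of the moment at which its call begins: read the wrist's pose just before it. camera_info takes no time and is no camera call.
- hand_in(): hands the job in; it is judged then, once.
Trained networks look in the newest picture that a camera, given by its name, has taken for a name from the list of things; names that differ only in an ending like _2 or _b are one class to them, and where a whole thing is asked for, a point or a joint stands for the part that bears it (a point fixed in the world has none). Each returns a list of dicts, best first, with "p" (0 to 1); they miss things now and then, are a little off and sometimes report something else, mostly with a low value. They report only what shows in the picture. A call takes as long as a camera call. They do not tell look-alikes from the thing itself.
- viewer.recognise(camera, thing): "bbox" ([left, top, width, height] in pixels, round what is visible of it).
The state is a dict: "time": time; "q": joint angles; "joint_velocities": joint speeds; "joint_torque": joint torques, N m; "position": TCP position; "tool_rot": TCP orientation; "ft_force": force on the tool from outside, world axes, zero at the start; "moment": the same for the moment, N m; "grip_width": finger opening in m; "grip_force": force on a finger pad.
Only numpy, scipy, OpenCV 4.12 (cv2) and the standard library are available. Lean on these libraries where they do the work, as an engineer would, in place of code of your own. Each camera call takes 0.05 s, during which the arm holds its last target. There are 200 camera calls.

TASK

Get the camera bench ready for a focus check: stand the fallen focus target upright in the middle of the narrow raised carriage on the rail, its foot square to the carriage and its plate facing the camera, and put every post-mounted optic left out on the bench back into its own storage pocket, the one cut for its foot, upright and fully home. Leave the screwdriver, the jar and the meter where they are.

Things in the scene. Friction and masses are not known exactly. Their poses are not given: they have to be found in the camera images.
- lens: A post-mounted lens mount: ROUND foot 60 mm across; head is an upright disc 50 mm across and 14 mm thick (glass both sides), centre 89 mm up, top 114 mm up. Foot 14 mm thick, post 16 mm, about 0.42 kg, heavy foot. Origin: centre of the foot's underside; z up; x along the head's thickness. Starts standing, any yaw; may be absent.
- mirror: A post-mounted mirror mount: SQUARE foot 56 x 56 mm; head is an upright square block 46 wide, 46 tall, 20 mm thick, centre 91 mm up, top 114 mm up; two 10 mm knobs stick 12 mm out of its +x face, low down (73 mm up). Foot 14 mm thick, post 16 mm, about 0.42 kg, heavy foot. Origin: centre of the foot's underside; z up; x along the head's thickness. Starts standing, any yaw; may be absent.
- cube: A post-mounted beamsplitter cube: small ROUND foot 44 mm across; head is a 34 mm cube, centre 87 mm up, top 104 mm up. Foot 14 mm thick, post 16 mm, about 0.34 kg, heavy foot. Origin: centre of the foot's underside; z up; x along the head's thickness. Starts standing, any yaw; may be absent.
- slit: A post-mounted slit: RECTANGULAR foot 36 mm (x) by 72 mm (y); head is a narrow upright plate 32 wide, 56 tall, 10 mm thick, centre 88 mm up, top 116 mm up. Foot 14 mm thick, post 16 mm, about 0.34 kg, heavy foot. Origin: centre of the foot's underside; z up; x along the head's thickness. Starts standing, any yaw; may be absent.
- iris: A post-mounted iris: small SQUARE foot 40 x 40 mm; head is an upright disc 36 mm across and 12 mm thick, centre 86 mm up, top 104 mm up. Foot 14 mm thick, post 16 mm, about 0.28 kg, heavy foot. Origin: centre of the foot's underside; z up; x along the head's thickness. Starts standing, any yaw; may be absent.
- floor_lens (a point): Floor centre of the lens's storage pocket: a round, 67 mm across recess, 10 mm deep, floor 10 mm and rim 20 mm above the bench, in a fixed grey block 82 x 84 mm; z up, x and y as those of the stored optic. Five blocks side by side along y, 88 mm apart, order varies. A white card sloping down at each block's +x side shows the optic's outline.
- floor_mirror (a point): Floor centre of the mirror's storage pocket: a square, 63 x 63 mm recess, 10 mm deep, floor 10 mm and rim 20 mm above the bench, in a fixed grey block 82 x 84 mm; z up, x and y as those of the stored optic. Five blocks side by side along y, 88 mm apart, order varies. A white card sloping down at each block's +x side shows the optic's outline.
- floor_cube (a point): Floor centre of the cube's storage pocket: a round, 51 mm across recess, 10 mm deep, floor 10 mm and rim 20 mm above the bench, in a fixed grey block 82 x 84 mm; z up, x and y as those of the stored optic. Five blocks side by side along y, 88 mm apart, order varies. A white card sloping down at each block's +x side shows the optic's outline.
- floor_slit (a point): Floor centre of the slit's storage pocket: a rectangular, 43 mm (x) by 79 mm (y) recess, 10 mm deep, floor 10 mm and rim 20 mm above the bench, in a fixed grey block 82 x 84 mm; z up, x and y as those of the stored optic. Five blocks side by side along y, 88 mm apart, order varies. A white card sloping down at each block's +x side shows the optic's outline.
- floor_iris (a point): Floor centre of the iris's storage pocket: a square, 47 x 47 mm recess, 10 mm deep, floor 10 mm and rim 20 mm above the bench, in a fixed grey block 82 x 84 mm; z up, x and y as those of the stored optic. Five blocks side by side along y, 88 mm apart, order varies. A white card sloping down at each block's +x side shows the optic's outline.
- target: Focus target: square foot 54 x 54 mm, 14 thick; post 16 mm; upright square plate 54 x 54 mm, 12 thick, dots on both faces, its centre 89 mm and top 116 mm above the foot's underside; 0.36 kg, heavy foot. Origin: centre of the foot's underside; z from foot to plate; x along the plate's thickness. Starts fallen: lying on a flat side of foot and plate, z and x level, origin 27 mm above the bench.
- carriage_top (a point): Centre of the flat, rimless top of the carriage fixed on the rail: 60 mm (x) by 56 mm (y), 62 mm above the bench. z up, y along the rail towards the camera, x across it. The rail is 60 mm wide and 30 mm high. The camera on the rail is 110 wide, 190 mm high, its lens front at least 250 mm from the carriage's centre.
- driver: Bystander: screwdriver 170 mm long lying on the bench beyond the storage pockets. Origin under its middle.
- screw_jar: Bystander: clear jar of 56 mm diameter, 70 mm tall, beyond the storage pockets. Origin: centre of its underside.
- meter: Bystander: grey hand-held meter 75 x 130 x 32 mm lying on the bench at the robot's right. Origin: centre of its underside.
Not all that is in view belongs to the job. What is shaped like the cube but green or pink is not meant.

How it is judged:
By the outcome, as a careful person would: the job done as asked, in the order asked, and still so for the second after the job is handed in, with the robot touching nothing.
Of lens, mirror, cube, slit, iris only 4 to 5 are there at a start; the rules pass over those that are not, and their reading is None.
At some moment in a run one of lens, mirror, cube, slit, iris may be knocked a few centimetres aside while the robot is not near it.
Once in a run the grip may slacken for a moment while it holds something.
It also fails if it takes over 210 s, if anything falls off the work surface, if the arm or the gripper's body presses on something with over 40 N, if the wrist force passes 120 N, or if a joint passes its speed limit or range.

## Working session

There is one attempt and no reset: what is moved stays moved. The work goes in short steps, Python scripts to look and compute and a shell command to move; the robot and the scene stay as the last step left them, time stands still between calls to the robot, and variables do not carry over. Pictures are saved under pics/ and viewed, at most 14 in all, crops included, and the job is handed in when it is done.

```bash
mkdir -p pics; ls; cat > h.py <<'E'
import numpy as np, cv2
from scipy.spatial.transform import Rotation as R
from rig import telemetry, viewer
def cam(n):
    i=viewer.camera_info(n); K=np.array(i["intrinsics"],float)
    if n!="wrist":
        Rm=cv2.Rodrigues(np.array(i["rvec"],float))[0]; t=np.array(i["tvec"],float).ravel()
        return K,Rm.T,-Rm.T@t
    o=telemetry.get_obs(); H=np.array(i["hand_eye"]); Rt=R.from_quat(o["tool_rot"]).as_matrix()
    return K,Rt@H[:3,:3],np.array(o["position"])+Rt@H[:3,3]
def ray(C,u,v,z):
    K,Rw,c=C; d=Rw@np.linalg.solve(K,[u,v,1.]); return c+d*(z-c[2])/d[2]
def proj(C,P):
    K,Rw,c=C; q=K@(Rw.T@(np.asarray(P,float)-c)); return q[:2]/q[2]
E
python3 - <<'E'
from h import *
np.set_printoptions(precision=3,suppress=True)
o=telemetry.get_obs();print({k:np.round(v,3) for k,v in o.items()})
names="lens mirror cube slit iris target floor_lens floor_mirror floor_cube floor_slit floor_iris carriage_top".split()
for n in ["scene","side","wrist"]:
    C=cam(n);im=viewer.camera(n);cv2.imwrite(f"pics/{n}0.png",im);print(n,C[2],C[1][:,2],C[0][0,0])
    if n!="wrist":
        for t in names[:6]+names[11:]:
            print(t,[(np.round(d["bbox"]).astype(int).tolist(),round(d["p"],2)) for d in viewer.recognise(n,t)[:4]])
E
```

```text
pics
{'time': np.float64(0.0), 'q': array([-0.179,  0.528,  1.434, -0.   ,  1.181, -0.178]), 'joint_velocities': array([-0.001, -0.   , -0.   ,  0.   ,  0.001, -0.001]), 'joint_torque': array([ -0.001, -44.005, -17.659,   0.063,   0.058,  -0.   ]), 'position': array([0.624, 0.   , 0.241]), 'tool_rot': array([ 0.707,  0.707, -0.001, -0.001]), 'ft_force': array([-0.37 , -0.49 ,  0.375]), 'moment': array([-0.003,  0.   , -0.02 ]), 'grip_force': np.float64(0.0), 'grip_width': np.float64(0.087)}
scene [ 1.421 -0.406  0.889] [-0.717  0.223 -0.661] 481.5579172623035
lens [([190, 197, 21, 40], 0.64), ([290, 165, 29, 42], 0.33)]
mirror [([290, 164, 31, 45], 0.91)]
cube [([322, 150, 12, 40], 0.78), ([330, 171, 19, 39], 0.75), ([238, 157, 20, 35], 0.72), ([369, 131, 11, 16], 0.49)]
slit [([261, 168, 15, 47], 0.71), ([275, 228, 42, 31], 0.5)]
iris []
target [([368, 162, 40, 32], 0.81)]
carriage_top [([421, 186, 35, 31], 0.7)]
side [ 0.163 -0.85   0.977] [ 0.318  0.577 -0.753] 525.2139451883585
lens [([276, 265, 32, 45], 0.85), ([352, 183, 26, 37], 0.34)]
mirror [([200, 174, 27, 52], 0.76)]
cube [([189, 236, 25, 43], 0.82), ([197, 149, 20, 31], 0.65), ([163, 164, 24, 40], 0.62), ([123, 131, 23, 39], 0.61)]
slit [([217, 205, 33, 43], 0.85)]
iris []
target [([155, 122, 36, 38], 0.77)]
carriage_top [([194, 94, 37, 24], 0.79), ([232, 147, 48, 31], 0.56), ([261, 189, 51, 35], 0.49)]
wrist [0.624 0.071 0.384] [-0.001 -0.257 -0.966] 299.34318294130753
```

```bash
python3 - <<'E'
import cv2
a=cv2.imread("pics/scene0.png");cv2.imwrite("pics/scene0b.png",cv2.resize(a[70:370,100:500],None,fx=2,fy=2,interpolation=cv2.INTER_CUBIC))
a=cv2.imread("pics/side0.png");cv2.imwrite("pics/side0b.png",cv2.resize(a[40:340,80:480],None,fx=2,fy=2,interpolation=cv2.INTER_CUBIC))
E
```

```text
(no output)
```

View pics/scene0b.png

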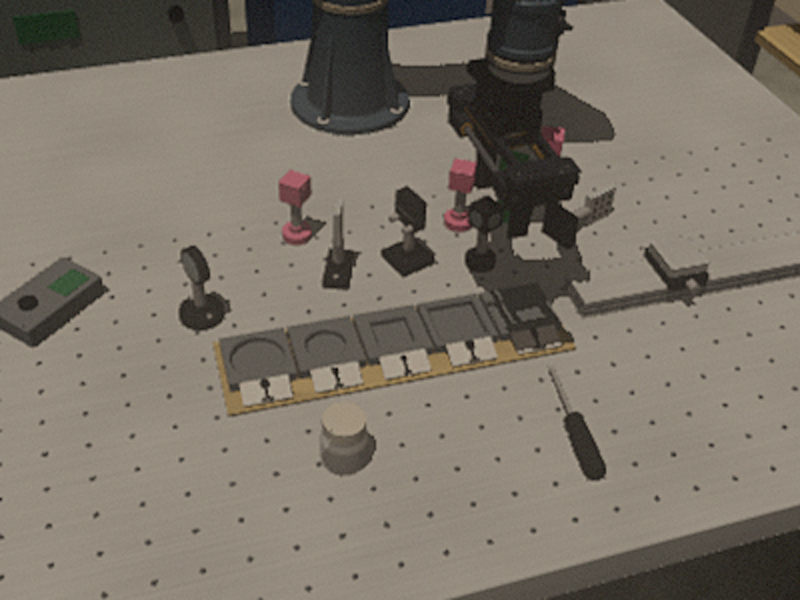

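View pics/side0b.png

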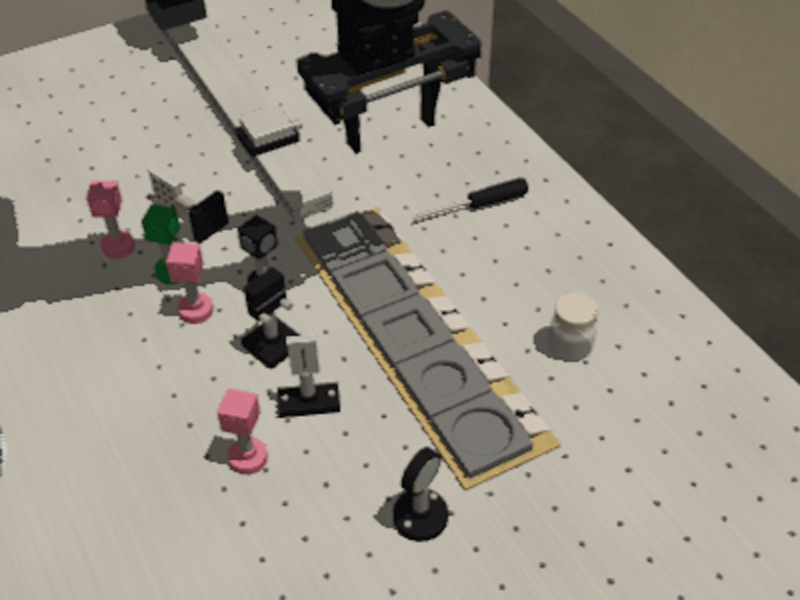

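```bash
python3 - <<'E'
from h import *
np.set_printoptions(precision=3,suppress=True)
S,D=cam("scene"),cam("side")
s=lambda u,v:(100+u/2,70+v/2)
d=lambda u,v:(80+u/2,40+v/2)
for n,a,b,z in [("lens foot",(202,311),(421,514),.014),("slit foot",(338,270),(308,398),.01),("mirror foot",(408,256),(270,340),.01),("cube foot",(481,259),None,.01),("cubehead",(485,212),(257,235),.087),("pinkA foot",(297,232),(246,455),.01),("pinkB",(458,218),(195,307),.01),("pinkC",None,(117,243),.01),("pinkC head",(555,140),(103,198),.087),("green head",None,(161,223),.087),
 ("tgt plate",(598,205),(165,190),.03),("tgt foot",None,(208,215),.03),("carriage",(675,265),(268,128),.062),("pk lens",(257,353),(482,430),.02),("pk cube",(326,342),(443,377),.02),("pk iris",(397,333),(410,327),.02),("pk mirror",(462,318),(375,283),.02),("pk slit",(520,305),(345,237),.02),("jar",(345,455),(573,345),.0),("card slit",(540,335),None,.01),("meter",(48,300),None,.02)]:
    print(n,ray(S,*s(*a),z)[:2] if a else None,ray(D,*d(*b),z)[:2] if b else None)
W=viewer.camera("wrist");C=cam("wrist");cv2.imwrite("pics/w1.png",W)
for t in ["target","mirror","cube","slit","iris"]:
    print(t,[(np.round(q["bbox"]).astype(int).tolist(),round(q["p"],2)) for q in viewer.recognise("wrist",t)[:4]])
E
```

```text
lens foot [ 0.477 -0.338] [ 0.468 -0.343]
slit foot [ 0.441 -0.142] [ 0.434 -0.141]
mirror foot [ 0.439 -0.039] [ 0.433 -0.037]
cube foot [0.473 0.059] None
cubehead [0.464 0.061] [0.47  0.062]
pinkA foot [ 0.344 -0.177] [ 0.338 -0.178]
pinkB [0.375 0.061] [0.375 0.06 ]
pinkC None [0.329 0.22 ]
pinkC head [0.326 0.23 ] [0.328 0.223]
green head None [0.375 0.142]
tgt plate [0.425 0.262] [0.418 0.265]
tgt foot None [0.449 0.189]
carriage [0.61  0.276] [0.582 0.279]
pk lens [ 0.578 -0.285] [ 0.58  -0.286]
pk cube [ 0.583 -0.197] [ 0.582 -0.199]
pk iris [ 0.592 -0.105] [ 0.587 -0.112]
pk mirror [ 0.588 -0.015] [ 0.586 -0.025]
pk slit [0.586 0.069] [0.592 0.069]
jar [ 0.747 -0.218] [ 0.754 -0.221]
card slit [0.636 0.076] None
meter [ 0.408 -0.53 ] None
target [([72, 0, 78, 36], 0.95)]
mirror []
cube [([84, 115, 88, 49], 0.85), ([0, 111, 89, 52], 0.66), ([0, 20, 86, 68], 0.59), ([0, 0, 28, 8], 0.5)]
slit []
iris []
```

View pics/wrist0.png

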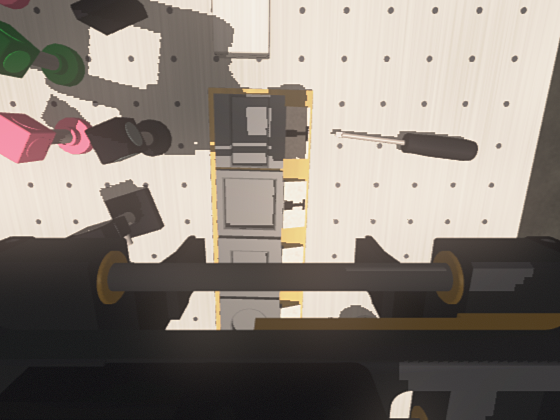

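```bash
cat > look.py <<'E'
import sys
from h import *
C=cam("wrist");W=viewer.camera("wrist");cv2.imwrite(f"pics/{sys.argv[1]}.png",W)
np.savez(f"pics/{sys.argv[1]}.npz",K=C[0],R=C[1],c=C[2]); print(telemetry.get_obs()["position"].round(4))
for t in sys.argv[2:]:
    print(t,[(np.round(q["bbox"]).astype(int).tolist(),round(q["p"],2)) for q in viewer.recognise("wrist",t)[:4]])
E
python3 -m creep '[{"translation":[40,-44,0],"roll":0,"gripper":87},{"translation":[80,-87,0],"roll":0,"gripper":87},{"translation":[120,-130,0],"roll":0,"gripper":87},{"translation":[160,-174,0],"roll":0,"gripper":87},{"translation":[160,-174,0],"roll":0,"gripper":87}]' 20
python3 -m creep '[{"translation":[0,0,0],"roll":0,"gripper":87},{"translation":[0,0,0],"roll":0,"gripper":87}]'
python3 look.py w2 target cube iris mirror carriage_top
```

```text
time: 1.57
position: [0.4702, 0.142, 0.2416]
tool_rot: [0.707, 0.707, 0.0, 0.0]
ft_force: [0.1, 0.5, 0.9]
grip_width: 0.087
grip_force: 0.0
time: 1.73
position: [0.4698, 0.1425, 0.2419]
tool_rot: [0.706, 0.708, -0.0, -0.0]
ft_force: [1.0, -1.1, -1.3]
grip_width: 0.0869
grip_force: 0.0
[0.4718 0.1416 0.2421]
target [([335, 210, 92, 56], 0.69), ([216, 47, 71, 116], 0.67)]
cube [([192, 227, 31, 76], 0.87), ([99, 92, 84, 52], 0.86), ([159, 172, 63, 56], 0.77), ([260, 227, 35, 74], 0.76)]
iris []
mirror []
carriage_top [([353, 5, 93, 70], 0.87)]
```

View pics/w2.png

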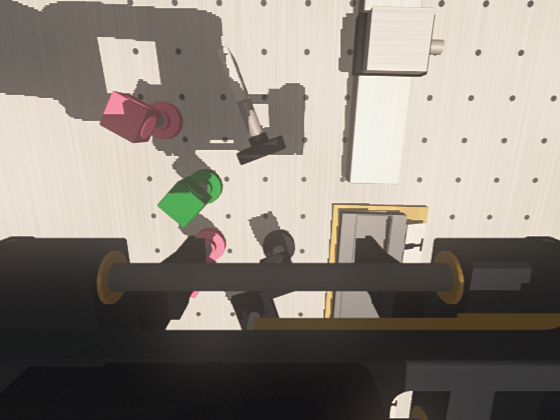

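```bash
python3 - <<'E'
import cv2
a=cv2.imread("pics/w2.png");cv2.imwrite("pics/w2c.png",cv2.resize(a[30:180,190:310],None,fx=5,fy=5,interpolation=cv2.INTER_NEAREST)[:600*5//4][:600])
E
```

```text
(no output)
```

View pics/w2c.png

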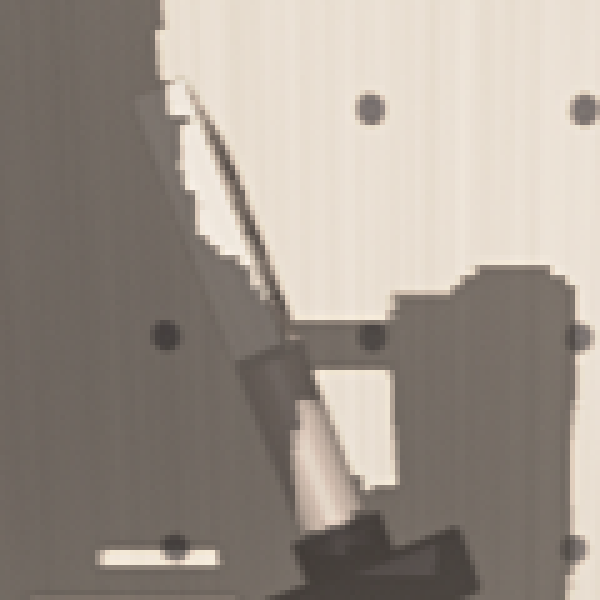

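```bash
python3 - <<'E'
from h import *
z=np.load("pics/w2.npz");C=(z["K"],z["R"],z["c"])
P={k:ray(C,190+u/5,30+v/5,.054) for k,(u,v) in dict(fl=(135,98),fr=(185,82),nr=(285,320),nl=(240,358)).items()}
for k,p in P.items(): print(k,p.round(4))
f=(P["fl"]+P["fr"])/2;n=(P["nl"]+P["nr"])/2;d=n-f;print("len",np.linalg.norm(d),"ang",np.degrees(np.arctan2(d[1],d[0])),"thick",np.linalg.norm(P["fl"]-P["fr"]),np.linalg.norm(P["nl"]-P["nr"]))
d/=np.linalg.norm(d);g=f+d*.016;print("grasp@100mm",g,"origin",f+d*.116,d)
# post centreline check z=.027
print("post", ray(C,190+275/5,30+365/5,.035),ray(C,190+330/5,30+530/5,.035))
print("carr", [ray(C,u,v,.062)[:2].round(4) for u,v in ((364,7),(434,10),(432,76),(357,72))])
print("rail",[ray(C,u,v,.03)[:2].round(4) for u,v in ((352,76),(411,78),(400,184),(350,181))])
# foot in orig: far corners z=.054
print([ray(C,u,v,.054)[:2].round(4) for u,v in ((283,137),(238,152),(285,146),(240,163))])
E
```

```text
fl [0.4054 0.2904 0.054 ]
fr [0.4155 0.2934 0.054 ]
nr [0.4344 0.2487 0.054 ]
nl [0.4248 0.2413 0.054 ]
len 0.050657872923443904 ang -67.76165912880437 thick 0.01055836180483157 0.012160162334267468
grasp@100mm [0.41650121 0.2770779  0.054     ] origin [0.45434724 0.18451614 0.054     ] [ 0.37846027 -0.92561754  0.        ]
post [0.42998536 0.24139286 0.035     ] [0.44154784 0.20597315 0.035     ]
carr [array([0.5478, 0.3256]), array([0.6144, 0.3233]), array([0.6202, 0.2654]), array([0.5452, 0.2688])]
rail [array([0.5475, 0.2702]), array([0.6125, 0.2684]), array([0.613 , 0.1505]), array([0.5528, 0.1539])]
[array([0.472 , 0.2055]), array([0.4231, 0.1894]), array([0.4743, 0.196 ]), array([0.425 , 0.1775])]
```

```bash

python3 -m creep '[{"translation":[25,-11,0],"roll":7,"gripper":87},{"translation":[49,-22,0],"roll":14,"gripper":87},{"translation":[49,-22,0],"roll":21,"gripper":87},{"translation":[49,-22,0],"roll":28,"gripper":87},{"translation":[49,-22,0],"roll":35,"gripper":87}]' 20 >/dev/null
python3 -m creep '[{"translation":[0,0,0],"roll":7,"gripper":87},{"translation":[0,0,0],"roll":14,"gripper":87},{"translation":[0,0,0],"roll":21,"gripper":87},{"translation":[0,0,0],"roll":28,"gripper":87},{"translation":[0,0,0],"roll":35,"gripper":87}]'
python3 -m creep '[{"translation":[0,0,35],"roll":0,"gripper":87},{"translation":[0,0,70],"roll":0,"gripper":87},{"translation":[0,0,100],"roll":0,"gripper":87},{"translation":[0,0,100],"roll":0,"gripper":87},{"translation":[0,0,100],"roll":0,"gripper":87}]'
python3 look.py w3 target
```

```text
time: 2.87
position: [0.4505, 0.1894, 0.2413]
tool_rot: [0.985, 0.17, -0.0, 0.0]
ft_force: [0.3, -0.4, -0.6]
grip_width: 0.0868
grip_force: 0.0
time: 3.28
position: [0.4493, 0.1894, 0.1404]
tool_rot: [0.985, 0.173, -0.002, -0.0]
ft_force: [-0.2, 0.2, 0.5]
grip_width: 0.0873
grip_force: 0.0
[0.4506 0.1898 0.1418]
target [([143, 177, 147, 77], 0.69)]
```

View pics/w3.png

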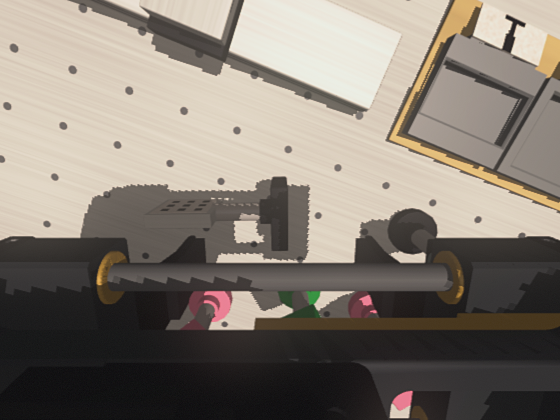

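```bash
cat > m.py <<'E'
import sys
from h import *
# m.py pic z u,v u,v ... -> world and tool-shift mm from TCP at current pose
z=np.load(f"pics/{sys.argv[1]}.npz");C=(z["K"],z["R"],z["c"]);o=telemetry.get_obs();T=R.from_quat(o["tool_rot"]).as_matrix()
for s in sys.argv[3:]:
    u,v=map(float,s.split(","));p=ray(C,u,v,float(sys.argv[2]));print(s,p.round(4),"tool",(T.T@(p-o["position"])*1e3).round(1))
E
python3 m.py w3 .054 273,178 288,178 273,250 288,250 210,200 148,213 212,228
```

```text
273,178 [0.4779 0.207  0.054 ] tool [30.6 -6.9 88.8]
288,178 [0.4818 0.1961 0.054 ] tool [30.6  4.7 88.8]
273,250 [0.4216 0.1869 0.054 ] tool [-29.2  -7.3  88.6]
288,250 [0.4258 0.1753 0.054 ] tool [-29.2   5.1  88.6]
210,200 [0.4445 0.2477 0.054 ] tool [ 13.2 -56.6  88.7]
148,213 [0.4175 0.2911 0.054 ] tool [   2.6 -106.6   88.7]
212,228 [0.4228 0.2396 0.054 ] tool [-10.  -56.4  88.6]
```

```bash

python3 -m creep '[{"translation":[0,-1,35],"roll":0,"gripper":87},{"translation":[0,-1,65],"roll":0,"gripper":87},{"translation":[0,-1,84],"roll":0,"gripper":87},{"translation":[0,-1,84],"roll":0,"gripper":87},{"translation":[0,-1,84],"roll":0,"gripper":40}]' 25 
python3 -m creep '[{"translation":[0,0,0],"roll":0,"gripper":5},{"translation":[0,0,0],"roll":0,"gripper":5},{"translation":[0,0,0],"roll":0,"gripper":5},{"translation":[0,0,0],"roll":0,"gripper":5},{"translation":[0,0,0],"roll":0,"gripper":5}]' 25
python3 -m creep '[{"translation":[0,0,0],"roll":0,"gripper":5},{"translation":[0,0,0],"roll":0,"gripper":5},{"translation":[0,0,0],"roll":0,"gripper":5}]' 25
```

```text
time: 3.8
position: [0.4504, 0.1911, 0.0586]
tool_rot: [0.985, 0.174, 0.001, -0.0]
ft_force: [-0.1, 0.4, 0.4]
grip_width: 0.0844
grip_force: 0.0
time: 4.22
position: [0.4497, 0.1911, 0.0584]
tool_rot: [0.985, 0.174, 0.001, 0.0]
ft_force: [0.3, -0.0, -0.5]
grip_width: 0.0548
grip_force: 0.0
time: 4.47
position: [0.4493, 0.191, 0.0576]
tool_rot: [0.985, 0.174, -0.0, 0.0]
ft_force: [-0.1, -0.7, 0.4]
grip_width: 0.0349
grip_force: 0.0
```

```bash

python3 -m creep '[{"translation":[0,0,0],"roll":0,"gripper":5},{"translation":[0,0,0],"roll":0,"gripper":5},{"translation":[0,0,0],"roll":0,"gripper":5},{"translation":[0,0,0],"roll":0,"gripper":5}]' 25
python3 -m creep '[{"translation":[0,0,-15],"roll":0,"gripper":5},{"translation":[0,0,-30],"roll":0,"gripper":5},{"translation":[20,-12,-30],"roll":0,"gripper":5},{"translation":[44,-26,-30],"roll":0,"gripper":5},{"translation":[68,-39,-30],"roll":0,"gripper":5}]'
python3 -m creep '[{"translation":[0,0,0],"roll":0,"gripper":5}]'
python3 - <<'E'
from h import *
im=viewer.camera("scene");cv2.imwrite("pics/s2.png",cv2.resize(im[80:230,300:500],None,fx=3,fy=3))
E
```

```text
time: 4.8
position: [0.4493, 0.1909, 0.0575]
tool_rot: [0.985, 0.174, -0.0, 0.0]
ft_force: [-0.8, -0.7, -0.5]
grip_width: 0.0137
grip_force: 25.0
time: 5.22
position: [0.4996, 0.2513, 0.0874]
tool_rot: [0.985, 0.173, -0.001, 0.0]
ft_force: [0.7, -0.6, -3.9]
grip_width: 0.0136
grip_force: 25.0
time: 5.3
position: [0.5053, 0.2545, 0.0881]
tool_rot: [0.985, 0.174, 0.005, -0.001]
ft_force: [1.3, -0.7, -1.9]
grip_width: 0.0135
grip_force: 25.0
```

View pics/s2.png

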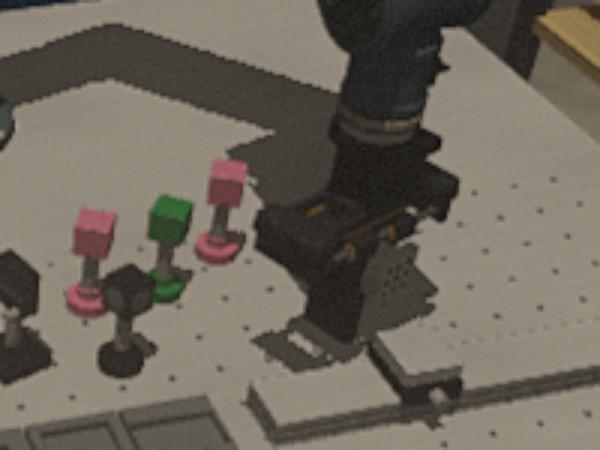

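```bash

python3 -m creep '[{"translation":[0,0,15],"roll":0,"gripper":5},{"translation":[0,0,30],"roll":0,"gripper":5},{"translation":[0,0,30],"roll":0,"gripper":5},{"translation":[0,0,30],"roll":0,"gripper":50},{"translation":[0,0,30],"roll":0,"gripper":50}]' 25
python3 -m creep '[{"translation":[0,0,0],"roll":0,"gripper":50},{"translation":[0,0,0],"roll":0,"gripper":50},{"translation":[0,0,0],"roll":0,"gripper":50},{"translation":[0,0,0],"roll":0,"gripper":50},{"translation":[0,0,-20],"roll":0,"gripper":50}]' 
python3 -m creep '[{"translation":[0,0,-40],"roll":0,"gripper":60},{"translation":[0,0,-70],"roll":0,"gripper":60},{"translation":[0,-35,-70],"roll":0,"gripper":60},{"translation":[0,-65,-70],"roll":0,"gripper":60},{"translation":[0,-93,-70],"roll":0,"gripper":60}]' 
python3 -m creep '[{"translation":[0,0,0],"roll":-7,"gripper":60},{"translation":[0,0,0],"roll":-14,"gripper":60},{"translation":[0,0,0],"roll":-21,"gripper":60},{"translation":[0,0,0],"roll":-28,"gripper":60},{"translation":[0,0,0],"roll":-35,"gripper":60}]' >/dev/null
python3 -m creep '[{"translation":[0,0,0],"roll":-7,"gripper":60},{"translation":[0,0,0],"roll":-14,"gripper":60},{"translation":[0,0,0],"roll":-21,"gripper":60},{"translation":[0,0,0],"roll":-28,"gripper":60},{"translation":[0,0,0],"roll":-35,"gripper":60}]' >/dev/null
python3 -m creep '[{"translation":[0,0,0],"roll":-7,"gripper":60},{"translation":[0,0,0],"roll":-14,"gripper":60},{"translation":[0,0,0],"roll":-20,"gripper":60},{"translation":[0,0,0],"roll":-20,"gripper":60}]' 
python3 look.py w4 target carriage_top
```

```text
time: 5.77
position: [0.4992, 0.2505, 0.0576]
tool_rot: [0.985, 0.174, -0.001, 0.0]
ft_force: [-0.2, -0.8, 0.2]
grip_width: 0.021
grip_force: 0.0
time: 6.18
position: [0.4976, 0.2501, 0.0752]
tool_rot: [0.985, 0.174, -0.003, 0.0]
ft_force: [0.3, 0.5, 0.0]
grip_width: 0.0481
grip_force: 0.0
time: 6.6
position: [0.4681, 0.3393, 0.1489]
tool_rot: [0.985, 0.173, 0.001, -0.0]
ft_force: [-0.0, 0.6, -0.1]
grip_width: 0.0599
grip_force: 0.0
time: 7.77
position: [0.4679, 0.3382, 0.1477]
tool_rot: [0.573, 0.82, -0.0, 0.0]
ft_force: [0.5, -0.8, -0.2]
grip_width: 0.0598
grip_force: 0.0
[0.468  0.3383 0.1477]
target [([245, 186, 61, 132], 0.97), ([331, 254, 55, 61], 0.17)]
carriage_top [([335, 254, 48, 61], 0.52)]
```

View pics/w4.png

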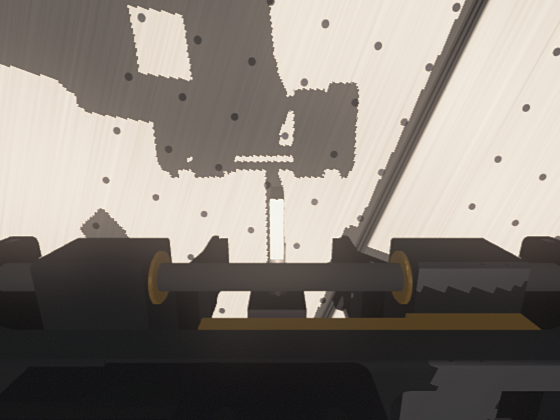

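```bash
python3 m.py w4 .054 269,200 285,200 269,255 285,255
```

```text
269,200 [0.4538 0.35   0.054 ] tool [15.8 -9.4 93.6]
285,200 [0.466  0.3544 0.054 ] tool [15.9  3.6 93.6]
269,255 [0.47   0.3046 0.054 ] tool [-32.4  -9.6  93.6]
285,255 [0.4828 0.3093 0.054 ] tool [-32.3   4.   93.6]
```

```bash

python3 -m creep '[{"translation":[0,-3,40],"roll":0,"gripper":60},{"translation":[0,-3,80],"roll":0,"gripper":60},{"translation":[0,-3,110],"roll":0,"gripper":60},{"translation":[0,-3,121],"roll":0,"gripper":60},{"translation":[0,-3,121],"roll":0,"gripper":30}]' 8
python3 -m creep '[{"translation":[0,0,0],"roll":0,"gripper":5},{"translation":[0,0,0],"roll":0,"gripper":5},{"translation":[0,0,0],"roll":0,"gripper":5},{"translation":[0,0,0],"roll":0,"gripper":5},{"translation":[0,0,0],"roll":0,"gripper":5}]' >/dev/null
python3 -m creep '[{"translation":[0,0,0],"roll":0,"gripper":5},{"translation":[0,0,0],"roll":0,"gripper":5},{"translation":[0,0,0],"roll":0,"gripper":5},{"translation":[0,0,0],"roll":0,"gripper":5},{"translation":[0,0,0],"roll":0,"gripper":5}]'
python3 -m creep '[{"translation":[-6,0,-17],"roll":0,"gripper":5},{"translation":[-15,0,-33],"roll":0,"gripper":5},{"translation":[-27,0,-47],"roll":0,"gripper":5},{"translation":[-41,0,-59],"roll":0,"gripper":5},{"translation":[-41,0,-59],"roll":0,"gripper":5}]'
python3 - <<'E'
from h import *
im=viewer.camera("scene");cv2.imwrite("pics/s3.png",cv2.resize(im[100:220,340:500],None,fx=3,fy=3))
E
```

```text
time: 8.33
position: [0.4634, 0.3363, 0.0239]
tool_rot: [0.574, 0.819, -0.003, -0.002]
ft_force: [0.6, -0.3, 0.1]
grip_width: 0.0578
grip_force: 0.0
time: 9.17
position: [0.4654, 0.3374, 0.027]
tool_rot: [0.574, 0.819, 0.0, 0.0]
ft_force: [-0.7, -0.3, 4.7]
grip_width: 0.012
grip_force: 8.0
time: 9.58
position: [0.4805, 0.2973, 0.087]
tool_rot: [0.574, 0.819, 0.001, 0.001]
ft_force: [-1.1, -0.7, 3.5]
grip_width: 0.012
grip_force: 8.0
```

View pics/s3.png

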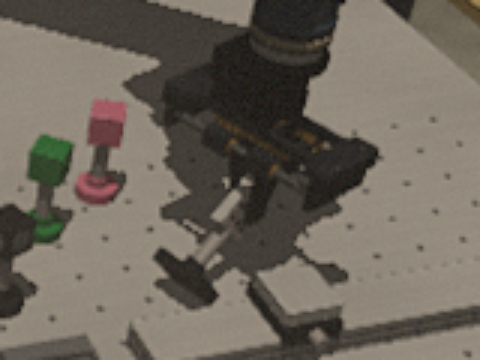

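```bash

python3 -m creep '[{"translation":[-15,0,-9],"roll":0,"gripper":5},{"translation":[-32,0,-15],"roll":0,"gripper":5},{"translation":[-50,0,-18],"roll":0,"gripper":5},{"translation":[-68,0,-19],"roll":0,"gripper":5},{"translation":[-86,0,-16],"roll":0,"gripper":5}]'
python3 -m creep '[{"translation":[0,0,0],"roll":0,"gripper":5},{"translation":[0,0,0],"roll":0,"gripper":5},{"translation":[0,0,0],"roll":0,"gripper":5}]' 
python3 -m creep '[{"translation":[0,0,0],"roll":0,"gripper":5},{"translation":[0,0,0],"roll":0,"gripper":5},{"translation":[0,0,0],"roll":0,"gripper":5}]' 30
python3 -m creep '[{"translation":[0,0,-20],"roll":0,"gripper":5},{"translation":[0,0,-40],"roll":0,"gripper":5},{"translation":[0,0,-60],"roll":0,"gripper":5},{"translation":[0,0,-90],"roll":0,"gripper":5},{"translation":[0,0,-90],"roll":0,"gripper":5}]'
python3 - <<'E'
from h import *
im=viewer.camera("scene");im2=viewer.camera("side")
cv2.imwrite("pics/s4.png",np.hstack([cv2.resize(im[80:220,340:480],None,fx=2.8,fy=2.8),cv2.resize(im2[40:180,110:250],None,fx=2.8,fy=2.8)]))
E
```

```text
time: 10.05
position: [0.5083, 0.2181, 0.1012]
tool_rot: [0.573, 0.819, -0.0, -0.0]
ft_force: [-0.4, -0.2, -1.8]
grip_width: 0.0116
grip_force: 8.0
time: 10.3
position: [0.5084, 0.2182, 0.1011]
tool_rot: [0.573, 0.819, -0.0, -0.0]
ft_force: [-0.5, -2.6, 1.5]
grip_width: 0.0118
grip_force: 8.0
time: 10.55
position: [0.5081, 0.2189, 0.1011]
tool_rot: [0.573, 0.819, 0.0, -0.0]
ft_force: [-0.5, 0.0, -2.9]
grip_width: 0.0115
grip_force: 30.0
time: 10.97
position: [0.5113, 0.2196, 0.1959]
tool_rot: [0.573, 0.819, 0.004, 0.003]
ft_force: [2.3, 0.4, -2.6]
grip_width: 0.0118
grip_force: 30.0
```

View pics/s4.png

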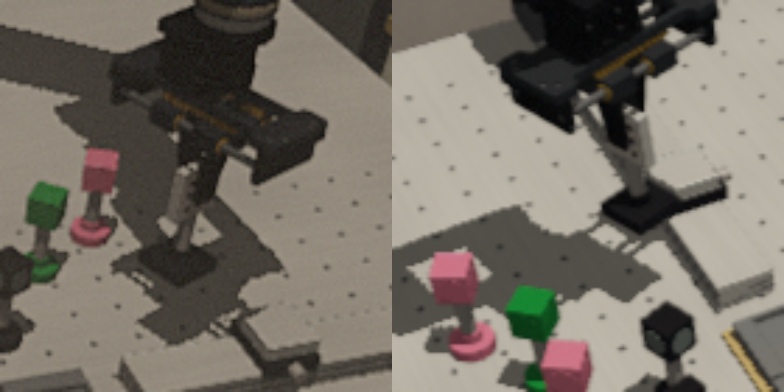

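```bash

python3 -m creep '[{"translation":[0,30,-15],"roll":0,"gripper":5},{"translation":[5,65,-40],"roll":0,"gripper":5},{"translation":[10,100,-48],"roll":0,"gripper":5},{"translation":[15,135,-48],"roll":0,"gripper":5},{"translation":[20,168,-48],"roll":0,"gripper":5}]'
python3 -m creep '[{"translation":[0,0,0],"roll":-7,"gripper":5},{"translation":[0,0,0],"roll":-14,"gripper":5},{"translation":[0,0,0],"roll":-21,"gripper":5},{"translation":[0,0,0],"roll":-28,"gripper":5},{"translation":[0,0,0],"roll":-35,"gripper":5}]' >/dev/null
python3 -m creep '[{"translation":[0,0,0],"roll":-7,"gripper":5},{"translation":[0,0,0],"roll":-14,"gripper":5},{"translation":[0,0,0],"roll":-21,"gripper":5},{"translation":[0,0,0],"roll":-28,"gripper":5},{"translation":[0,0,0],"roll":-35,"gripper":5}]' >/dev/null
python3 -m creep '[{"translation":[0,0,0],"roll":0,"gripper":5},{"translation":[0,0,0],"roll":0,"gripper":5},{"translation":[0,0,0],"roll":0,"gripper":5}]'
python3 look.py w5 target carriage_top
python3 - <<'E'
import cv2
a=cv2.imread("pics/w5.png");cv2.imwrite("pics/w5c.png",cv2.resize(a[80:320,150:450],None,fx=2.5,fy=2.5,interpolation=cv2.INTER_NEAREST))
E
```

```text
time: 11.48
position: [0.6604, 0.2953, 0.2379]
tool_rot: [0.573, 0.819, -0.001, -0.001]
ft_force: [-0.4, -0.1, -3.4]
grip_width: 0.0117
grip_force: 30.0
time: 12.57
position: [0.6588, 0.2942, 0.2376]
tool_rot: [0.001, 1.0, -0.0, -0.002]
ft_force: [0.0, -0.5, -3.5]
grip_width: 0.0117
grip_force: 30.0
[0.6591 0.2942 0.2381]
target [([246, 185, 71, 131], 0.68)]
carriage_top [([256, 90, 56, 84], 0.95), ([1, 91, 50, 97], 0.38)]
```

View pics/w5c.png

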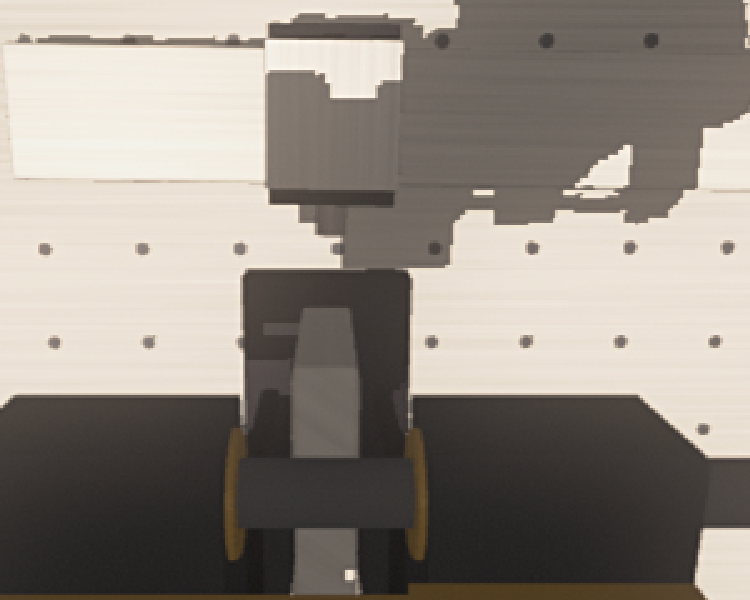

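```bash
python3 m.py w5 .062 256,95.4 311.4,96 308.8,156 256.8,155.4
python3 m.py w5 .03 153,97.5 155.5,151.5 256,153
python3 m.py w5 .152 248,188 314,188 ; python3 - <<'E'
from h import *
print(R.from_quat(telemetry.get_obs()["tool_rot"]).as_euler("zyx",degrees=True))
E
```

```text
256,95.4 [0.5548 0.2718 0.062 ] tool [104.5 -22.5 177.1]
311.4,96 [0.5555 0.3273 0.062 ] tool [103.9  33.  177.1]
308.8,156 [0.6149 0.326  0.062 ] tool [ 44.4  31.7 177. ]
256.8,155.4 [0.6141 0.2713 0.062 ] tool [ 45.1 -23.  177. ]
153,97.5 [0.5533 0.1556 0.03  ] tool [ 105.8 -138.7  209.1]
155.5,151.5 [0.612  0.1521 0.03  ] tool [  47.1 -142.2  209. ]
256,153 [0.614 0.268 0.03 ] tool [ 45.3 -26.3 209. ]
248,188 [0.6319 0.2708 0.152 ] tool [ 27.5 -23.5  87. ]
314,188 [0.632 0.322 0.152] tool [27.4 27.8 87. ]
[-1.79932292e+02 -5.01369462e-02  1.79992933e+02]
```

```bash

python3 -m creep '[{"translation":[25,1,0],"roll":0,"gripper":5},{"translation":[50,2,0],"roll":0,"gripper":5},{"translation":[74,3,0],"roll":0,"gripper":5},{"translation":[74,3,20],"roll":0,"gripper":5},{"translation":[74,3,40],"roll":0,"gripper":5}]' >/dev/null
python3 -m creep '[{"translation":[0,0,12],"roll":0,"gripper":5},{"translation":[0,0,22],"roll":0,"gripper":5},{"translation":[0,0,30],"roll":0,"gripper":5},{"translation":[0,0,30],"roll":0,"gripper":5},{"translation":[0,0,30],"roll":0,"gripper":5}]'
python3 look.py w6 
python3 -m creep '[{"translation":[0,0,2],"roll":0,"gripper":5},{"translation":[0,0,4],"roll":0,"gripper":5},{"translation":[0,0,4],"roll":0,"gripper":5},{"translation":[0,0,4],"roll":0,"gripper":5},{"translation":[0,0,4],"roll":0,"gripper":5}]'
python3 -m creep '[{"translation":[0,0,1],"roll":0,"gripper":5},{"translation":[0,0,1],"roll":0,"gripper":5},{"translation":[0,0,1],"roll":0,"gripper":5}]'
for i in 1 2 3; do python3 -c "
from h import *
print(telemetry.get_obs()['ft_force'])"; done
```

```text
time: 13.55
position: [0.586, 0.2971, 0.1693]
tool_rot: [0.0, 1.0, -0.0, -0.0]
ft_force: [0.5, 0.3, -2.2]
grip_width: 0.012
grip_force: 3.0
[0.5864 0.2973 0.17  ]
time: 14.02
position: [0.5858, 0.2972, 0.1658]
tool_rot: [-0.0, 1.0, 0.0, 0.0]
ft_force: [0.5, -0.7, -4.1]
grip_width: 0.0118
grip_force: 30.0
time: 14.27
position: [0.5856, 0.2972, 0.1645]
tool_rot: [0.0, 1.0, -0.0, -0.0]
ft_force: [0.0, 0.2, -3.3]
grip_width: 0.012
grip_force: 30.0
[ 0.01313993  0.15495826 -3.30651171]
[ 0.01313993  0.15495826 -3.30651171]
[ 0.01313993  0.15495826 -3.30651171]
```

```bash

python3 -m creep '[{"translation":[0,0,1],"roll":0,"gripper":5},{"translation":[0,0,1],"roll":0,"gripper":5},{"translation":[0,0,1],"roll":0,"gripper":5}]' | sed -n '2p;4p'
python3 -m creep '[{"translation":[0,0,1],"roll":0,"gripper":5},{"translation":[0,0,1],"roll":0,"gripper":5},{"translation":[0,0,1],"roll":0,"gripper":5}]'| sed -n '2p;4p'
python3 -m creep '[{"translation":[0,0,1],"roll":0,"gripper":5},{"translation":[0,0,1],"roll":0,"gripper":5},{"translation":[0,0,1],"roll":0,"gripper":5}]'| sed -n '2p;4p'
python3 look.py w7
```

```text
position: [0.5856, 0.2972, 0.1634]
ft_force: [0.4, 0.1, -3.1]
position: [0.5859, 0.2973, 0.1631]
ft_force: [0.2, -0.7, 0.0]
position: [0.5862, 0.2973, 0.163]
ft_force: [-1.4, -1.4, 4.3]
[0.5862 0.2973 0.163 ]
```

```bash
python3 - <<'E'
import cv2,numpy as np
a=cv2.imread("pics/w6.png")[150:330,180:380];b=cv2.imread("pics/w7.png")[150:330,180:380]
cv2.imwrite("pics/w67.png",cv2.resize(np.hstack([a,b]),None,fx=2,fy=2,interpolation=cv2.INTER_NEAREST))
E
```

```text
(no output)
```

View pics/w67.png

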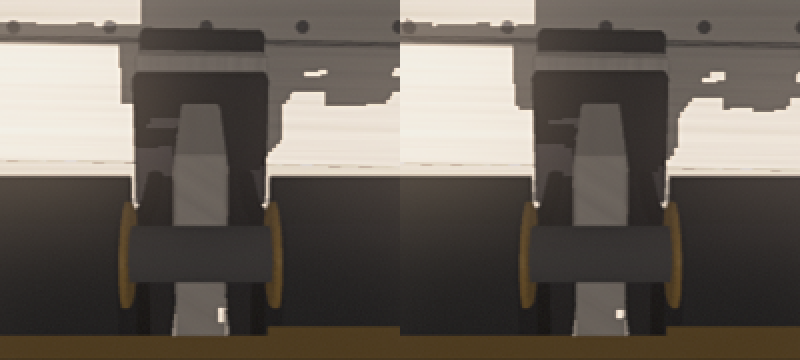

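```bash
python3 m.py w7 .076 246.3,185.5 313.8,185.5
python3 m.py w7 .062 248,175.5 313.3,175.5
```

```text
246.3,185.5 [0.558  0.2725 0.076 ] tool [ 28.4 -24.8  87. ]
313.8,185.5 [0.558 0.325 0.076] tool [28.4 27.7 87. ]
248,175.5 [0.5523 0.2725 0.062 ] tool [ 34.1 -24.8 101. ]
313.3,175.5 [0.5523 0.326  0.062 ] tool [ 34.1  28.7 101. ]
```

```bash

python3 -m creep '[{"translation":[0,0,-3],"roll":0,"gripper":5},{"translation":[1,0,-3],"roll":0,"gripper":5},{"translation":[2,0.5,-3],"roll":0,"gripper":5},{"translation":[2,0.5,-1],"roll":0,"gripper":5},{"translation":[2,0.5,0],"roll":0,"gripper":5}]' 
python3 -m creep '[{"translation":[0,0,0],"roll":0,"gripper":5},{"translation":[0,0,0],"roll":0,"gripper":5},{"translation":[0,0,0],"roll":0,"gripper":30},{"translation":[0,0,0],"roll":0,"gripper":40},{"translation":[0,0,0],"roll":0,"gripper":40}]' 5
python3 -m creep '[{"translation":[0,0,0],"roll":0,"gripper":40},{"translation":[0,0,0],"roll":0,"gripper":40},{"translation":[0,0,0],"roll":0,"gripper":40},{"translation":[0,0,-30],"roll":0,"gripper":40},{"translation":[0,0,-70],"roll":0,"gripper":40}]' 20
python3 -m creep '[{"translation":[-35,0,0],"roll":0,"gripper":60},{"translation":[-70,0,0],"roll":0,"gripper":60},{"translation":[-70,0,0],"roll":0,"gripper":60}]'
python3 look.py w8 target
```

```text
time: 15.48
position: [0.5842, 0.2978, 0.1628]
tool_rot: [-0.0, 1.0, 0.0, 0.001]
ft_force: [-0.4, -0.9, 8.3]
grip_width: 0.0118
grip_force: 30.0
time: 15.9
position: [0.5833, 0.2977, 0.161]
tool_rot: [0.0, 1.0, -0.0, -0.001]
ft_force: [-0.2, -0.1, -0.7]
grip_width: 0.0245
grip_force: 0.0
time: 16.32
position: [0.5809, 0.2967, 0.2277]
tool_rot: [0.0, 1.0, -0.002, -0.005]
ft_force: [0.4, 0.4, 0.2]
grip_width: 0.0398
grip_force: 0.0
time: 16.57
position: [0.6604, 0.297, 0.2328]
tool_rot: [0.001, 1.0, 0.001, 0.005]
ft_force: [0.6, 0.3, -0.7]
grip_width: 0.0526
grip_force: 0.0
[0.6567 0.297  0.2315]
target [([254, 73, 59, 87], 0.89)]
```

```bash
python3 - <<'E'
import cv2,numpy as np
from h import *
s=cv2.imread("pics/w8.png")[60:260,180:400]
cv2.imwrite("pics/w8c.png",np.hstack([cv2.resize(s,(660,600),interpolation=cv2.INTER_NEAREST)]))
E
```

```text
(no output)
```

View pics/w8c.png

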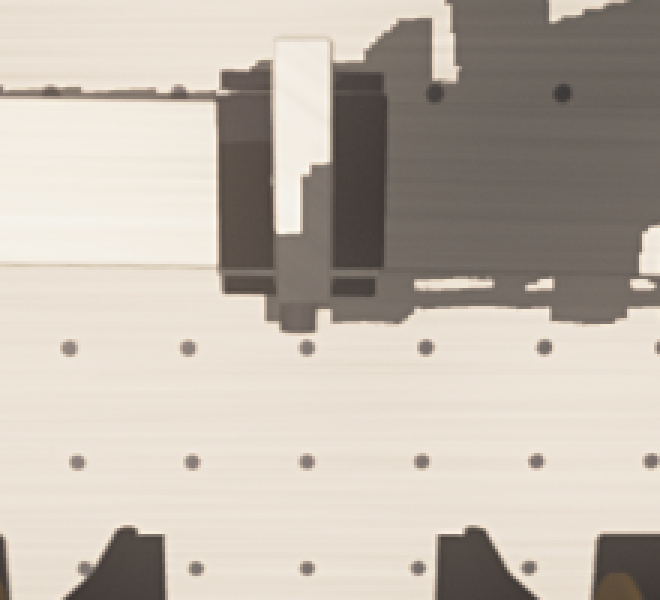

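```bash

python3 -m creep '[{"translation":[0,-40,0],"roll":0,"gripper":87},{"translation":[0,-80,0],"roll":0,"gripper":87},{"translation":[0,-120,0],"roll":0,"gripper":87},{"translation":[0,-160,0],"roll":0,"gripper":87},{"translation":[0,-200,0],"roll":0,"gripper":87}]' >/dev/null
python3 -m creep '[{"translation":[0,-40,0],"roll":0,"gripper":87},{"translation":[0,-80,0],"roll":0,"gripper":87},{"translation":[0,-120,0],"roll":0,"gripper":87},{"translation":[0,-160,0],"roll":0,"gripper":87},{"translation":[0,-205,0],"roll":0,"gripper":87}]' >/dev/null
python3 -m creep '[{"translation":[0,0,0],"roll":0,"gripper":87},{"translation":[0,0,0],"roll":0,"gripper":87}]'
cat > fl.py <<'E'
import sys
from h import *
z=np.load("pics/p1.npz");C=(z["K"],z["R"],z["c"])
for t in "floor_slit floor_mirror floor_iris floor_cube floor_lens".split():
    for q in viewer.recognise("wrist",t)[:2]:
        b=np.array(q["bbox"]);m=b[:2]+b[2:]/2;print(t,round(q["p"],2),b.round(0),ray(C,*m,.02)[:2].round(4),"mid z0.01",ray(C,*m,.01)[:2].round(4))
im=cv2.imread("pics/p1.png");h=cv2.cvtColor(im,cv2.COLOR_BGR2HSV)
m=cv2.inRange(h,(12,90,90),(35,255,255));m[240:]=0
n,l,s,c=cv2.connectedComponentsWithStats(m)
for i in range(1,n):
    if s[i,4]>60: print(s[i])
E
python3 look.py p1; python3 fl.py
```

```text
time: 17.67
position: [0.6523, -0.1058, 0.231]
tool_rot: [0.002, 1.0, 0.0, -0.001]
ft_force: [-0.6, 0.6, -0.2]
grip_width: 0.0874
grip_force: 0.0
[ 0.6523 -0.104   0.231 ]
floor_slit 0.91 [385.  97.  88.  98.] [0.601  0.0693] mid z0.01 [0.6015 0.0742]
floor_slit 0.63 [314.  94.  78.  97.] [ 0.5961 -0.0196] mid z0.01 [ 0.5965 -0.0172]
floor_mirror 0.56 [314.  94.  79.  98.] [ 0.5967 -0.018 ] mid z0.01 [ 0.5972 -0.0156]
floor_iris 0.55 [235.  93.  81. 100.] [ 0.5971 -0.1087] mid z0.01 [ 0.5975 -0.1088]
floor_iris 0.38 [401. 218.  15.  45.] [0.7178 0.0583] mid z0.01 [0.7217 0.0629]
floor_lens 0.75 [80. 93. 84. 94.] [ 0.5924 -0.2859] mid z0.01 [ 0.5927 -0.291 ]
[  82   82  391   16 2590]
[301  97  26  96 661]
[229 162  51  30 558]
[ 93 164  39  25 257]
[153 164  27  26 498]
[350 169  49  26 540]
[443 171  16  25 243]
```

```bash

python3 -m creep '[{"translation":[35,17,0],"roll":0,"gripper":87},{"translation":[70,34,0],"roll":0,"gripper":87},{"translation":[105,50,0],"roll":0,"gripper":87},{"translation":[130,64,0],"roll":0,"gripper":87},{"translation":[130,64,0],"roll":0,"gripper":87}]' >/dev/null
python3 -m creep '[{"translation":[0,0,0],"roll":0,"gripper":87},{"translation":[0,0,0],"roll":0,"gripper":87}]' >/dev/null
python3 look.py o1 cube mirror slit iris
python3 -m creep '[{"translation":[0,-40,0],"roll":0,"gripper":87},{"translation":[0,-80,0],"roll":0,"gripper":87},{"translation":[0,-120,0],"roll":0,"gripper":87},{"translation":[-5,-160,0],"roll":0,"gripper":87},{"translation":[-10,-200,0],"roll":0,"gripper":87}]' >/dev/null
python3 -m creep '[{"translation":[0,-40,0],"roll":0,"gripper":87},{"translation":[-10,-80,0],"roll":0,"gripper":87},{"translation":[-20,-100,0],"roll":0,"gripper":87},{"translation":[-20,-100,0],"roll":0,"gripper":87},{"translation":[-20,-100,0],"roll":0,"gripper":87}]' >/dev/null
python3 look.py o2 lens
python3 - <<'E'
import cv2,numpy as np
p=cv2.imread("pics/p1.png")[80:230,70:480];o=cv2.imread("pics/o1.png")[60:260,80:480];q=cv2.imread("pics/o2.png")[60:260,180:380]
r=lambda a,w,h:cv2.resize(a,(w,h),interpolation=cv2.INTER_CUBIC)
top=r(p,800,293);bot=np.hstack([r(o,600,300),r(q,200,200) if 0 else np.vstack([r(q,200,200),np.zeros((100,200,3),np.uint8)])])
cv2.imwrite("pics/mont.png",np.vstack([top,bot]))
E
```

```text
[ 0.5253 -0.04    0.2321]
cube [([100, 0, 80, 42], 0.98), ([423, 0, 110, 78], 0.97), ([352, 0, 81, 77], 0.94), ([516, 0, 37, 26], 0.83)]
mirror [([253, 74, 56, 64], 0.92)]
slit [([144, 72, 78, 69], 0.62)]
iris []
[ 0.5533 -0.34    0.2306]
lens [([256, 82, 51, 63], 0.86)]
```

View pics/mont.png

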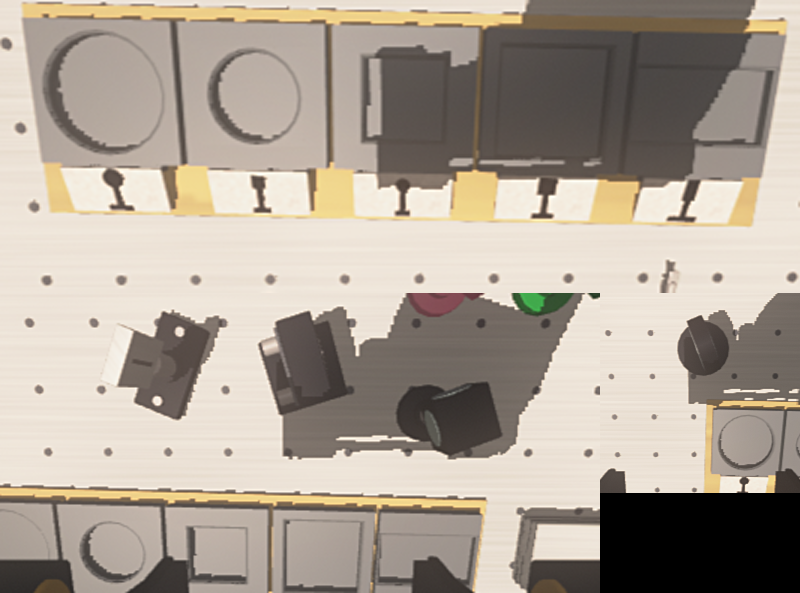

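```bash
cat > fit.py <<'E'
from h import *
from scipy.optimize import minimize
def box(cx,cy,cz,dx,dy,dz): return np.array([[cx+i*dx/2,cy+j*dy/2,cz+k*dz/2] for i in(-1,1) for j in(-1,1) for k in(-1,1)])
a=np.linspace(0,2*np.pi,24,endpoint=False)
def cylz(r,z0,z1): return np.array([[r*np.cos(t),r*np.sin(t),z] for t in a for z in(z0,z1)])
def cylx(r,cz,w): return np.array([[s*w/2,r*np.cos(t),cz+r*np.sin(t)] for t in a for s in(-1,1)])
M=dict(lens=[cylz(.03,0,.014),cylx(.025,.089,.014)],mirror=[box(0,0,.007,.056,.056,.014),box(0,0,.091,.02,.046,.046),box(.016,-.015,.073,.012,.01,.01),box(.016,.015,.073,.012,.01,.01)],
 cube=[cylz(.022,0,.014),box(0,0,.087,.034,.034,.034)],slit=[box(0,0,.007,.036,.072,.014),box(0,0,.088,.01,.032,.056)],iris=[box(0,0,.007,.04,.04,.014)])
for k in M: M[k].append(cylz(.008,.014,.07))
def render(C,n,x,y,th,z0=0,shape=(420,560),parts=None):
    m=np.zeros(shape,np.uint8);c,s=np.cos(th),np.sin(th)
    for P in (M[n] if parts is None else [M[n][i] for i in parts]):
        Q=P@np.array([[c,s,0],[-s,c,0],[0,0,1]])+[x,y,z0]
        uv=np.array([proj(C,q) for q in Q])
        h=cv2.convexHull((uv*8).astype(np.float32)).astype(np.int32); cv2.fillConvexPoly(m,h,1,shift=3)
    return m
def fit(C,mask,n,x0,y0,parts=None,sym=360,step=15):
    u,v=proj(C,[x0,y0,.05]).astype(int);roi=np.s_[max(0,v-75):min(v+75,245),max(0,u-75):u+75]
    def cost(p):
        r=render(C,n,p[0],p[1],p[2],parts=parts)[roi];k=mask[roi]; return -(r&k).sum()/max(1,(r|k).sum())
    best=[]
    for th in np.radians(np.arange(0,sym,step)):
        best.append(min(((cost((x0+i,y0+j,th)),x0+i,y0+j,th) for i in(-.006,0,.006) for j in(-.006,0,.006))))
    out=[]
    for b in sorted(best)[:4]:
        r=minimize(cost,b[1:],method="Nelder-Mead",options=dict(initial_simplex=[np.array(b[1:])+d for d in ([0,0,0],[.004,0,0],[0,.004,0],[0,0,.15])],xatol=1e-4,fatol=1e-4))
        out.append((round(-r.fun,3),r.x[:2].round(4),round(np.degrees(r.x[2]),1)))
    return sorted(out,key=lambda t:-t[0])
def load(p):
    z=np.load(f"pics/{p}.npz");return (z["K"],z["R"],z["c"]),cv2.imread(f"pics/{p}.png")
E
python3 - <<'E'
from fit import *
C,im=load("o1");g=im.max(2)
print("levels slit foot",g[60+(330-293)*2//3,80+int(190/1.5)],"mirror head",g[60+55,80+205],"mfoot",g[60+int(40/1.5),80+int(335/1.5)],"cube",g[60+int(125/1.5),80+int(470/1.5)],"cfoot",g[60+int(110/1.5),80+int(415/1.5)],"shadow",g[60+int(145/1.5),80+int(310/1.5)])
for T in (60,75,85):
    m=(g<T).astype(np.uint8);print(T)
    print(" mirror",fit(C,m,"mirror",.436,-.038)[:2]);print(" cube",fit(C,m,"cube",.472,.061,sym=90)[:1])
C2,im2=load("o2");g2=im2.max(2)
for T in (60,75,85):print(T,"lens",fit(C2,(g2<T).astype(np.uint8),"lens",.472,-.341,sym=180)[:2])
s=lambda u,v:ray(C,80+u/1.5,60+(v-293)/1.5,.014)[:2].round(4)
c=[s(*q) for q in ((163,312),(212,330),(182,418),(135,400))];print("slit",c,s(179,332),s(157,400))
C1,_=load("p1");r=lambda u,v,z=.02:ray(C1,70+u/1.951,80+v/1.951,z)[:2].round(4)
print("rims",r(104,92.5),r(254,96),r(405.5,97),r(554,102)); print("row",r(25,17),r(47,163),r(785,33),r(760,178))
E
```

```text
levels slit foot 88 mirror head 86 mfoot 125 cube 59 cfoot 55 shadow 121
60
 mirror [(np.float64(-0.0), array([ 0.43 , -0.044]), np.float64(0.0)), (np.float64(-0.0), array([ 0.43 , -0.044]), np.float64(15.0))]
 cube [(np.float64(-0.0), array([0.5122, 0.1036]), np.float64(14.0))]
75
 mirror [(np.float64(-0.0), array([ 0.43  , -0.0707]), np.float64(319.4)), (np.float64(-0.0), array([ 0.43  , -0.0707]), np.float64(139.4))]
 cube [(np.float64(-0.0), array([0.5273, 0.0683]), np.float64(-28.0))]
85
 mirror [(np.float64(-0.0), array([ 0.3896, -0.067 ]), np.float64(345.8)), (np.float64(-0.0), array([ 0.3967, -0.0804]), np.float64(193.8))]
 cube [(np.float64(-0.0), array([0.524 , 0.1132]), np.float64(25.2))]
60 lens [(np.float64(-0.0), array([ 0.466, -0.347]), np.float64(0.0)), (np.float64(-0.0), array([ 0.466, -0.347]), np.float64(15.0))]
75 lens [(np.float64(-0.0), array([ 0.466 , -0.3737]), np.float64(154.4)), (np.float64(-0.0), array([ 0.466 , -0.3737]), np.float64(124.4))]
85 lens [(np.float64(-0.0), array([ 0.5069, -0.3906]), np.float64(143.9)), (np.float64(-0.0), array([ 0.5069, -0.3906]), np.float64(128.9))]
slit [array([ 0.3941, -0.1401]), array([ 0.4065, -0.1043]), array([ 0.471 , -0.1311]), array([ 0.4574, -0.1668])] [ 0.4079 -0.1291] [ 0.4573 -0.1496]
rims [ 0.5785 -0.2825] [ 0.5808 -0.195 ] [ 0.5818 -0.1063] [ 0.585 -0.019]
row [ 0.537  -0.3216] [ 0.6193 -0.3225] [0.5473 0.1107] [0.6302 0.1088]fit.py:20: RuntimeWarning: overflow encountered in scalar negative
  r=render(C,n,p[0],p[1],p[2],parts=parts)[roi];k=mask[roi]; return -(r&k).sum()/max(1,(r|k).sum())
```

```bash
sed -i 's/return -(r&k).sum()\/max(1,(r|k).sum())/return -int((r\&k).sum())\/max(1,int((r|k).sum()))/' fit.py
python3 - <<'E'
from fit import *
C,im=load("o1");g=im.max(2);C2,im2=load("o2");g2=im2.max(2)
for T in (85,95,105):
    m=(g<T).astype(np.uint8);print(T)
    print(" mirror",fit(C,m,"mirror",.436,-.038)[:3]);print(" cube",fit(C,m,"cube",.472,.061,sym=90)[:1])
    print(" slit",fit(C,m,"slit",.432,-.136,sym=180)[:1])
    print(" lens",fit(C2,(g2<T).astype(np.uint8),"lens",.472,-.341,sym=180)[:2])
E
```

```text
85
 mirror [(np.float64(0.387), array([ 0.4362, -0.0345]), np.float64(21.0)), (np.float64(0.382), array([ 0.4371, -0.0343]), np.float64(200.5)), (np.float64(0.381), array([ 0.4365, -0.0347]), np.float64(111.9))]
 cube [(np.float64(0.716), array([0.4672, 0.0601]), np.float64(19.8))]
 slit [(np.float64(0.023), array([ 0.438, -0.128]), np.float64(46.5))]
 lens [(np.float64(0.64), array([ 0.4684, -0.3356]), np.float64(114.3)), (np.float64(0.639), array([ 0.4683, -0.3368]), np.float64(109.0))]
95
 mirror [(np.float64(0.632), array([ 0.4346, -0.0353]), np.float64(289.5)), (np.float64(0.631), array([ 0.4347, -0.0348]), np.float64(289.0)), (np.float64(0.629), array([ 0.4348, -0.036 ]), np.float64(109.3))]
 cube [(np.float64(0.712), array([0.4671, 0.0601]), np.float64(19.9))]
 slit [(np.float64(0.229), array([ 0.4379, -0.1291]), np.float64(46.7))]
 lens [(np.float64(0.788), array([ 0.4687, -0.3367]), np.float64(111.5)), (np.float64(0.784), array([ 0.4687, -0.3366]), np.float64(108.6))]
105
 mirror [(np.float64(0.669), array([ 0.4344, -0.0354]), np.float64(288.5)), (np.float64(0.669), array([ 0.4344, -0.0352]), np.float64(288.6)), (np.float64(0.665), array([ 0.4347, -0.036 ]), np.float64(107.6))]
 cube [(np.float64(0.698), array([0.4672, 0.0602]), np.float64(19.9))]
 slit [(np.float64(0.435), array([ 0.4337, -0.137 ]), np.float64(67.2))]
 lens [(np.float64(0.852), array([ 0.4683, -0.3368]), np.float64(114.0)), (np.float64(0.851), array([ 0.4683, -0.3354]), np.float64(114.1))]
```

```bash

python3 -m creep '[{"translation":[35,1,0],"roll":-7,"gripper":50},{"translation":[70,2,0],"roll":-14,"gripper":50},{"translation":[85,2,0],"roll":-21,"gripper":50},{"translation":[85,2,20],"roll":-23,"gripper":50},{"translation":[85,2,40],"roll":-23,"gripper":50}]' 25
python3 look.py l1
python3 -m creep '[{"translation":[0,0,30],"roll":0,"gripper":50},{"translation":[0,0,60],"roll":0,"gripper":50},{"translation":[0,0,85],"roll":0,"gripper":50},{"translation":[0,0,99],"roll":0,"gripper":50},{"translation":[0,0,99],"roll":0,"gripper":50}]'
python3 -m creep '[{"translation":[0,0,0],"roll":0,"gripper":5},{"translation":[0,0,0],"roll":0,"gripper":5},{"translation":[0,0,0],"roll":0,"gripper":5},{"translation":[0,0,0],"roll":0,"gripper":5},{"translation":[0,0,0],"roll":0,"gripper":5}]'
python3 -m creep '[{"translation":[0,0,0],"roll":0,"gripper":5},{"translation":[0,0,0],"roll":0,"gripper":5},{"translation":[0,0,0],"roll":0,"gripper":5},{"translation":[0,0,0],"roll":0,"gripper":5}]'
python3 -c "
from h import *
print(telemetry.get_obs()['q'])"
```

```text
time: 20.15
position: [0.4683, -0.3368, 0.1929]
tool_rot: [-0.2, 0.98, -0.001, 0.001]
ft_force: [0.3, 0.1, -0.1]
grip_width: 0.0611
grip_force: 0.0
[ 0.4665 -0.3347  0.1882]
time: 20.62
position: [0.4671, -0.3348, 0.0899]
tool_rot: [-0.2, 0.98, 0.003, -0.002]
ft_force: [0.0, 1.1, -0.4]
grip_width: 0.0501
grip_force: 0.0
time: 21.03
position: [0.4692, -0.3384, 0.0938]
tool_rot: [-0.199, 0.98, -0.001, 0.001]
ft_force: [-0.2, 0.0, -0.3]
grip_width: 0.0248
grip_force: 0.0
time: 21.37
position: [0.4689, -0.3382, 0.0932]
tool_rot: [-0.199, 0.98, -0.0, 0.0]
ft_force: [-0.8, 0.7, 4.6]
grip_width: 0.0138
grip_force: 24.8
[-8.18098416e-01  6.71581211e-01  1.67068738e+00  7.81331088e-05
  7.98598012e-01 -2.79023066e+00]
```

```bash

python3 -m creep '[{"translation":[0,0,-30],"roll":0,"gripper":5},{"translation":[0,0,-60],"roll":0,"gripper":5},{"translation":[-40,2,-60],"roll":7,"gripper":5},{"translation":[-80,4,-60],"roll":14,"gripper":5},{"translation":[-110,6,-60],"roll":21,"gripper":5}]' 25
python3 -m creep '[{"translation":[0,0,0],"roll":7,"gripper":5},{"translation":[0,0,0],"roll":14,"gripper":5},{"translation":[0,0,0],"roll":21,"gripper":5},{"translation":[0,0,0],"roll":28,"gripper":5},{"translation":[0,0,0],"roll":35,"gripper":5}]' >/dev/null
python3 -m creep '[{"translation":[0,0,0],"roll":7,"gripper":5},{"translation":[0,0,0],"roll":14,"gripper":5},{"translation":[0,0,0],"roll":21,"gripper":5},{"translation":[0,0,0],"roll":28,"gripper":5},{"translation":[0,0,0],"roll":35,"gripper":5}]' >/dev/null
python3 -m creep '[{"translation":[0,0,0],"roll":7,"gripper":5},{"translation":[0,0,0],"roll":14,"gripper":5},{"translation":[0,0,0],"roll":20,"gripper":5},{"translation":[0,0,0],"roll":20,"gripper":5},{"translation":[0,0,0],"roll":20,"gripper":5}]'
cat > go.py <<'E'
import sys
from h import *
o=telemetry.get_obs();T=R.from_quat(o["tool_rot"]).as_matrix();g=np.array([float(v) for v in sys.argv[1:3]]+[o["position"][2]])
print("shift tool",(T.T@(g-o["position"])*1e3).round(1),"tool y angle",np.degrees(np.arctan2(T[1,1],T[0,1])).round(1),"q6",o["q"][5].round(2),"z",o["position"][2].round(4))
E
python3 go.py .5787 -.284
```

```text
time: 21.78
position: [0.5692, -0.2888, 0.1525]
tool_rot: [-0.014, 1.0, 0.0, 0.001]
ft_force: [0.1, -0.1, -3.9]
grip_width: 0.0138
grip_force: 25.0
time: 23.03
position: [0.5669, -0.289, 0.1514]
tool_rot: [0.693, 0.721, -0.0, -0.001]
ft_force: [-0.2, -0.2, -3.1]
grip_width: 0.0142
grip_force: 25.0
shift tool [ 4.6 12.  -0. ] tool y angle 2.2 q6 -0.68 z 0.1514
```

```bash

python3 -m creep '[{"translation":[3,6,0],"roll":4,"gripper":5},{"translation":[5,12,0],"roll":4,"gripper":5},{"translation":[5,12,20],"roll":4,"gripper":5},{"translation":[5,12,33],"roll":4,"gripper":5},{"translation":[5,12,33],"roll":4,"gripper":5}]' >/dev/null
python3 -m creep '[{"translation":[0,0,0],"roll":0,"gripper":5},{"translation":[0,0,0],"roll":0,"gripper":5}]' >/dev/null
python3 go.py .5787 -.284
python3 -m creep '[{"translation":[0,0,3],"roll":0,"gripper":5},{"translation":[0,0,6],"roll":0,"gripper":5},{"translation":[0,0,9],"roll":0,"gripper":5},{"translation":[0,0,9],"roll":0,"gripper":5},{"translation":[0,0,9],"roll":0,"gripper":5}]' | sed -n '2p;4p'
python3 -m creep '[{"translation":[0,0,2],"roll":0,"gripper":5},{"translation":[0,0,4],"roll":0,"gripper":5},{"translation":[0,0,4],"roll":0,"gripper":5},{"translation":[0,0,4],"roll":0,"gripper":5}]' | sed -n '2p;4p'
python3 -m creep '[{"translation":[0,0,1],"roll":0,"gripper":5},{"translation":[0,0,1],"roll":0,"gripper":5},{"translation":[0,0,1],"roll":0,"gripper":5}]' | sed -n '2p;4p'
```

```text
shift tool [ 0.1 -0.8  0. ] tool y angle -1.9 q6 -0.6 z 0.1195
position: [0.5793, -0.2841, 0.1104]
ft_force: [0.5, -1.9, -3.9]
position: [0.5794, -0.2841, 0.1064]
ft_force: [-0.5, -0.5, -4.3]
position: [0.5794, -0.2841, 0.1055]
ft_force: [0.0, -0.5, -3.0]
```

```bash

python3 -m creep '[{"translation":[0,0,1],"roll":0,"gripper":5},{"translation":[0,0,2],"roll":0,"gripper":5},{"translation":[0,0,2],"roll":0,"gripper":5}]' | sed -n '2p;4p'
python3 -m creep '[{"translation":[0,0,0.5],"roll":0,"gripper":5},{"translation":[0,0,0.5],"roll":0,"gripper":5},{"translation":[0,0,0.5],"roll":0,"gripper":30},{"translation":[0,0,0.5],"roll":0,"gripper":50},{"translation":[0,0,0.5],"roll":0,"gripper":50}]' 5 | sed -n '2p;4p'
python3 -m creep '[{"translation":[0,0,0],"roll":0,"gripper":50},{"translation":[0,0,0],"roll":0,"gripper":50},{"translation":[0,0,0],"roll":0,"gripper":50},{"translation":[0,0,-40],"roll":0,"gripper":50},{"translation":[0,0,-80],"roll":0,"gripper":50}]' 25
python3 -m creep '[{"translation":[0,0,-40],"roll":0,"gripper":87},{"translation":[-20,-30,-50],"roll":0,"gripper":87},{"translation":[-40,-50,-50],"roll":0,"gripper":87},{"translation":[-60,-60,-50],"roll":0,"gripper":87},{"translation":[-60,-60,-50],"roll":0,"gripper":87}]'
python3 look.py l2 lens slit mirror
python3 - <<'E'
from fit import *
C,im=load("l2");g=im.max(2)
print(proj(C,[.579,-.284,.1]),proj(C,[.433,-.136,.05]))
E
```

```text
position: [0.5796, -0.2841, 0.104]
ft_force: [0.3, -0.3, -1.3]
position: [0.5796, -0.2842, 0.1031]
ft_force: [0.1, 0.3, -0.2]
time: 25.7
position: [0.5774, -0.2827, 0.1802]
tool_rot: [0.719, 0.695, -0.001, -0.004]
ft_force: [0.2, -0.7, 0.6]
grip_width: 0.049
grip_force: 0.0
time: 26.12
position: [0.5154, -0.3456, 0.2339]
tool_rot: [0.72, 0.694, -0.001, 0.001]
ft_force: [0.2, 0.0, 0.6]
grip_width: 0.0756
grip_force: 0.0
[ 0.5164 -0.3438  0.2335]
lens [([308, 102, 56, 61], 0.73)]
slit [([156, 0, 76, 29], 0.6)]
mirror []
[348.85143709 136.98217956] [184.31853665 -20.80347014]
```

```bash

python3 -m creep '[{"translation":[36,-4,0],"roll":-7,"gripper":50},{"translation":[72,-8,0],"roll":-14,"gripper":50},{"translation":[108,-12,0],"roll":-21,"gripper":50},{"translation":[144,-16,0],"roll":-28,"gripper":50},{"translation":[179,-20,0],"roll":-35,"gripper":50}]' 25 >/dev/null
python3 -m creep '[{"translation":[0,0,0],"roll":-7,"gripper":50},{"translation":[0,0,0],"roll":-14,"gripper":50},{"translation":[0,0,0],"roll":-21,"gripper":50},{"translation":[0,0,0],"roll":-28,"gripper":50},{"translation":[0,0,0],"roll":-34,"gripper":50}]' >/dev/null
python3 -m creep '[{"translation":[0,0,0],"roll":0,"gripper":50},{"translation":[0,0,0],"roll":0,"gripper":50}]'
python3 look.py s1 slit mirror
python3 go.py .433 -.137
python3 - <<'E'
from fit import *
C,im=load("s1");g=im.max(2)
for T in (95,105,115): print(fit(C,(g<T).astype(np.uint8),"slit",.433,-.136,sym=180,parts=[0,1])[:2])
print(fit(C,(g<95).astype(np.uint8),"mirror",.4345,-.0353)[:1])
E
```

```text
time: 27.32
position: [0.5038, -0.1614, 0.2328]
tool_rot: [0.2, 0.98, 0.0, -0.0]
ft_force: [-1.0, -0.3, -0.4]
grip_width: 0.0502
grip_force: 0.0
[ 0.5038 -0.1616  0.2329]
slit [([254, 94, 36, 63], 0.84)]
mirror [([323, 49, 87, 76], 0.88)]
shift tool [74.8 -4.7  0. ] tool y angle 67.0 q6 -1.69 z 0.2329
[(np.float64(0.414), array([ 0.4313, -0.138 ]), np.float64(67.3)), (np.float64(0.412), array([ 0.4326, -0.1383]), np.float64(69.5))]
[(np.float64(0.448), array([ 0.4326, -0.1386]), np.float64(67.2)), (np.float64(0.448), array([ 0.4325, -0.1387]), np.float64(67.3))]
[(np.float64(0.362), array([ 0.433 , -0.1385]), np.float64(67.7)), (np.float64(0.362), array([ 0.4323, -0.1383]), np.float64(67.5))]
[(np.float64(0.801), array([ 0.4339, -0.037 ]), np.float64(106.8))]
```

```bash

python3 -m creep '[{"translation":[38,-4,0],"roll":0,"gripper":45},{"translation":[74,-7,0],"roll":0,"gripper":45},{"translation":[74,-7,30],"roll":0,"gripper":45},{"translation":[74,-7,65],"roll":0,"gripper":45},{"translation":[74,-7,95],"roll":0,"gripper":45}]' 25
python3 -m creep '[{"translation":[0,0,25],"roll":0,"gripper":45},{"translation":[0,0,39],"roll":0,"gripper":45},{"translation":[0,0,39],"roll":0,"gripper":5},{"translation":[0,0,39],"roll":0,"gripper":5},{"translation":[0,0,39],"roll":0,"gripper":5}]'
python3 -m creep '[{"translation":[0,0,0],"roll":0,"gripper":3},{"translation":[0,0,0],"roll":0,"gripper":3},{"translation":[0,0,0],"roll":0,"gripper":3},{"translation":[0,0,0],"roll":0,"gripper":3},{"translation":[0,0,0],"roll":0,"gripper":3}]'
```

```text
time: 27.88
position: [0.4328, -0.14, 0.1379]
tool_rot: [0.2, 0.98, -0.001, 0.001]
ft_force: [0.3, -0.1, -0.1]
grip_width: 0.045
grip_force: 0.0
time: 28.3
position: [0.4334, -0.1403, 0.0997]
tool_rot: [0.199, 0.98, -0.0, 0.001]
ft_force: [-0.4, 0.2, 0.9]
grip_width: 0.0324
grip_force: 0.0
time: 28.72
position: [0.4332, -0.1401, 0.0999]
tool_rot: [0.199, 0.98, -0.0, 0.001]
ft_force: [-0.1, 1.0, 7.0]
grip_width: 0.01
grip_force: 25.0
```

```bash

python3 -m creep '[{"translation":[0,0,-30],"roll":0,"gripper":3},{"translation":[0,0,-60],"roll":0,"gripper":3},{"translation":[-36,15,-60],"roll":0,"gripper":3},{"translation":[-72,30,-60],"roll":0,"gripper":3},{"translation":[-106,44,-60],"roll":0,"gripper":3}]' 30 
python3 -m creep '[{"translation":[-18,7,0],"roll":7,"gripper":3},{"translation":[-36,15,0],"roll":14,"gripper":3},{"translation":[-36,15,0],"roll":21,"gripper":3},{"translation":[-36,15,0],"roll":28,"gripper":3},{"translation":[-36,15,0],"roll":35,"gripper":3}]' >/dev/null
python3 -m creep '[{"translation":[0,0,0],"roll":7,"gripper":3},{"translation":[0,0,0],"roll":14,"gripper":3},{"translation":[0,0,0],"roll":21,"gripper":3},{"translation":[0,0,0],"roll":28,"gripper":3},{"translation":[0,0,0],"roll":34,"gripper":3}]' 
python3 go.py .587 .068
```

```text
time: 29.13
position: [0.5487, -0.1407, 0.1598]
tool_rot: [0.199, 0.98, -0.0, 0.001]
ft_force: [0.4, -1.1, -3.7]
grip_width: 0.01
grip_force: 30.0
time: 29.97
position: [0.5853, -0.1406, 0.1579]
tool_rot: [0.721, 0.693, -0.001, -0.001]
ft_force: [0.4, -0.1, -2.5]
grip_width: 0.01
grip_force: 30.0
shift tool [ 2.085e+02 -6.700e+00  2.000e-01] tool y angle -2.3 q6 -0.38 z 0.1579
```

```bash

python3 -m creep '[{"translation":[40,-1,0],"roll":0,"gripper":3},{"translation":[80,-2,0],"roll":0,"gripper":3},{"translation":[120,-3,0],"roll":0,"gripper":3},{"translation":[160,-5,0],"roll":0,"gripper":3},{"translation":[190,-6,0],"roll":-1,"gripper":3}]' >/dev/null
python3 -m creep '[{"translation":[10,0,0],"roll":0,"gripper":3},{"translation":[18,0,10],"roll":0,"gripper":3},{"translation":[18,0,20],"roll":0,"gripper":3},{"translation":[18,0,33],"roll":0,"gripper":3},{"translation":[18,0,33],"roll":0,"gripper":3}]' >/dev/null
python3 -m creep '[{"translation":[0,0,0],"roll":0,"gripper":3},{"translation":[0,0,0],"roll":0,"gripper":3},{"translation":[0,0,0],"roll":0,"gripper":3}]' 
python3 go.py .587 .068
python3 look.py s2
cat > up.py <<'E'
import cv2,sys
E

```

```text
time: 31.05
position: [0.5878, 0.066, 0.1263]
tool_rot: [0.714, 0.701, 0.0, 0.0]
ft_force: [0.6, 0.1, -3.2]
grip_width: 0.0096
grip_force: 30.0
shift tool [ 2.  -0.9 -0. ] tool y angle -1.1 q6 -0.06 z 0.1263
[0.5879 0.0662 0.1265]
```

```bash

python3 -m creep '[{"translation":[2,-1,3],"roll":0,"gripper":3},{"translation":[2,-1,5],"roll":0,"gripper":3},{"translation":[2,-1,7],"roll":0,"gripper":3},{"translation":[2,-1,7],"roll":0,"gripper":3},{"translation":[2,-1,7],"roll":0,"gripper":3}]' | sed -n '2p;4p'
python3 -m creep '[{"translation":[0,0,2],"roll":0,"gripper":3},{"translation":[0,0,3],"roll":0,"gripper":3},{"translation":[0,0,3],"roll":0,"gripper":3},{"translation":[0,0,3],"roll":0,"gripper":3}]' | sed -n '2p;4p'
python3 -m creep '[{"translation":[0,0,1],"roll":0,"gripper":3},{"translation":[0,0,2],"roll":0,"gripper":3},{"translation":[0,0,2],"roll":0,"gripper":3}]' | sed -n '2p;4p'
```

```text
position: [0.5862, 0.0692, 0.1189]
ft_force: [0.4, -0.4, -4.1]
position: [0.5863, 0.0691, 0.1159]
ft_force: [-0.2, -0.9, -3.0]
position: [0.5862, 0.0691, 0.1139]
ft_force: [0.2, 1.3, -3.5]
```

In the pocket (below rim-contact height, no force). Lower further and release.

```bash

python3 -m creep '[{"translation":[0,0,1],"roll":0,"gripper":3},{"translation":[0,0,3],"roll":0,"gripper":3},{"translation":[0,0,3],"roll":0,"gripper":3}]' | sed -n '2p;4p'
python3 -m creep '[{"translation":[0,0,1],"roll":0,"gripper":3},{"translation":[0,0,1],"roll":0,"gripper":3},{"translation":[0,0,1],"roll":0,"gripper":3}]' | sed -n '2p;4p'
python3 -m creep '[{"translation":[0,0,0],"roll":0,"gripper":3},{"translation":[0,0,0],"roll":0,"gripper":3},{"translation":[0,0,0],"roll":0,"gripper":30},{"translation":[0,0,0],"roll":0,"gripper":50},{"translation":[0,0,0],"roll":0,"gripper":50}]' 5 | sed -n '2p;4p'
python3 -m creep '[{"translation":[0,0,0],"roll":0,"gripper":50},{"translation":[0,0,0],"roll":0,"gripper":50},{"translation":[0,0,0],"roll":0,"gripper":50},{"translation":[0,0,-40],"roll":0,"gripper":50},{"translation":[0,0,-80],"roll":0,"gripper":50}]' 25
python3 -m creep '[{"translation":[0,0,-40],"roll":0,"gripper":70},{"translation":[0,0,-45],"roll":0,"gripper":70},{"translation":[0,0,-45],"roll":0,"gripper":70}]'
python3 -c "
from h import *
print(telemetry.get_obs()['q'])"
```

```text
position: [0.5861, 0.0691, 0.1107]
ft_force: [-0.2, 0.9, -3.6]
position: [0.5863, 0.069, 0.1104]
ft_force: [-0.8, 0.4, 0.9]
position: [0.5869, 0.0692, 0.1102]
ft_force: [-0.7, -0.3, 0.1]
time: 33.43
position: [0.5841, 0.0692, 0.1876]
tool_rot: [0.713, 0.701, -0.003, -0.003]
ft_force: [2.2, 0.4, 0.0]
grip_width: 0.048
grip_force: 0.0
time: 33.68
position: [0.5885, 0.0691, 0.2387]
tool_rot: [0.713, 0.701, 0.003, 0.003]
ft_force: [-0.1, -0.5, 0.4]
grip_width: 0.0629
grip_force: 0.0
[-7.16541919e-02  4.83800591e-01  1.52547227e+00  1.13816423e-04
  1.12407982e+00 -5.49756692e-02]
```

```bash

python3 -m creep '[{"translation":[-25,-32,0],"roll":-7,"gripper":70},{"translation":[-50,-64,0],"roll":-14,"gripper":70},{"translation":[-76,-97,0],"roll":-21,"gripper":70},{"translation":[-76,-97,0],"roll":-21,"gripper":70},{"translation":[-76,-97,0],"roll":-21,"gripper":70}]' >/dev/null
python3 -m creep '[{"translation":[0,0,0],"roll":0,"gripper":70},{"translation":[0,0,0],"roll":0,"gripper":70}]' | sed -n 2p
python3 look.py c1 cube
python3 - <<'E'
from fit import *
C,im=load("c1");g=im.max(2)
for T in (65,75,90): print(fit(C,(g<T).astype(np.uint8),"cube",.467,.06,sym=90)[:2])
E
python3 go.py .467 .06
```

```text
position: [0.4892, -0.005, 0.2346]
[ 0.4892 -0.0049  0.2347]
cube [([261, 107, 43, 42], 0.78), ([187, 1, 62, 52], 0.76), ([152, 60, 74, 60], 0.68)]
[(np.float64(0.151), array([0.4664, 0.0664]), np.float64(44.6)), (np.float64(0.151), array([0.4666, 0.0656]), np.float64(35.5))]
[(np.float64(0.447), array([0.4653, 0.0599]), np.float64(19.2)), (np.float64(0.443), array([0.4642, 0.0603]), np.float64(19.4))]
[(np.float64(0.453), array([0.4668, 0.0614]), np.float64(20.2)), (np.float64(0.45), array([0.4675, 0.0616]), np.float64(20.5))]
shift tool [68.5  1.4 -0. ] tool y angle 20.1 q6 -0.59 z 0.2347
```

```bash

python3 -m creep '[{"translation":[35,0,0],"roll":0,"gripper":65},{"translation":[68,0,0],"roll":0,"gripper":65},{"translation":[68,0,35],"roll":0,"gripper":65},{"translation":[68,0,70],"roll":0,"gripper":65},{"translation":[68,0,100],"roll":0,"gripper":65}]' 25
python3 -m creep '[{"translation":[0,0,25],"roll":0,"gripper":65},{"translation":[0,0,44],"roll":0,"gripper":65},{"translation":[0,0,44],"roll":0,"gripper":25},{"translation":[0,0,44],"roll":0,"gripper":25},{"translation":[0,0,44],"roll":0,"gripper":25}]' >/dev/null
python3 -m creep '[{"translation":[0,0,0],"roll":0,"gripper":25},{"translation":[0,0,0],"roll":0,"gripper":25},{"translation":[0,0,0],"roll":0,"gripper":25},{"translation":[0,0,0],"roll":0,"gripper":25}]'
```

```text
time: 34.78
position: [0.4656, 0.06, 0.134]
tool_rot: [0.572, 0.82, 0.001, 0.001]
ft_force: [-0.8, 0.8, 0.1]
grip_width: 0.0649
grip_force: 0.0
time: 35.53
position: [0.4662, 0.0585, 0.0922]
tool_rot: [0.573, 0.819, 0.001, 0.002]
ft_force: [0.8, 0.4, 4.9]
grip_width: 0.034
grip_force: 24.8
```

```bash

python3 -m creep '[{"translation":[0,0,-35],"roll":0,"gripper":25},{"translation":[0,0,-70],"roll":0,"gripper":25},{"translation":[0,0,-105],"roll":0,"gripper":25},{"translation":[0,0,-140],"roll":0,"gripper":25},{"translation":[0,0,-140],"roll":0,"gripper":25}]' | sed -n '2p;4,6p' 
python3 -m creep '[{"translation":[-40,3,0],"roll":0,"gripper":25},{"translation":[-80,6,0],"roll":0,"gripper":25},{"translation":[-120,9,0],"roll":0,"gripper":25},{"translation":[-160,12,0],"roll":0,"gripper":25},{"translation":[-190,14,0],"roll":0,"gripper":25}]' | sed -n '2p;4,6p' 
python3 -m creep '[{"translation":[-30,2,0],"roll":7,"gripper":25},{"translation":[-60,4,0],"roll":14,"gripper":25},{"translation":[-86,6,0],"roll":21,"gripper":25},{"translation":[-86,6,0],"roll":21,"gripper":25},{"translation":[-86,6,30],"roll":21,"gripper":25}]' | sed -n '2p;4,6p' 
python3 -m creep '[{"translation":[0,0,0],"roll":0,"gripper":25},{"translation":[0,0,0],"roll":0,"gripper":25}]' >/dev/null
python3 go.py .5803 -.1957
```

```text
position: [0.4681, 0.0584, 0.2368]
ft_force: [2.2, -1.0, -2.7]
grip_width: 0.034
grip_force: 24.9
position: [0.5433, -0.118, 0.2298]
ft_force: [-0.1, 1.5, -3.0]
grip_width: 0.0342
grip_force: 25.0
position: [0.5816, -0.1974, 0.2046]
ft_force: [2.2, 0.1, -2.7]
grip_width: 0.0336
grip_force: 25.0
shift tool [-3.4  5.2 -0.1] tool y angle -0.9 q6 -0.49 z 0.1981
```

```bash

python3 -m creep '[{"translation":[-2,3,20],"roll":0,"gripper":25},{"translation":[-3.5,5,40],"roll":0,"gripper":25},{"translation":[-3.5,5,60],"roll":0,"gripper":25},{"translation":[-3.5,5,77],"roll":0,"gripper":25},{"translation":[-3.5,5,77],"roll":0,"gripper":25}]' >/dev/null
python3 -m creep '[{"translation":[0,0,0],"roll":0,"gripper":25},{"translation":[0,0,0],"roll":0,"gripper":25},{"translation":[0,0,0],"roll":0,"gripper":25}]' >/dev/null
python3 go.py .5803 -.1957
python3 -m creep '[{"translation":[0,0,3],"roll":0,"gripper":25},{"translation":[0,0,6],"roll":0,"gripper":25},{"translation":[0,0,8],"roll":0,"gripper":25},{"translation":[0,0,8],"roll":0,"gripper":25},{"translation":[0,0,8],"roll":0,"gripper":25}]' | sed -n '2p;4p'
python3 -m creep '[{"translation":[0,0,2],"roll":0,"gripper":25},{"translation":[0,0,4],"roll":0,"gripper":25},{"translation":[0,0,4],"roll":0,"gripper":25},{"translation":[0,0,4],"roll":0,"gripper":25}]' | sed -n '2p;4p'
```

```text
shift tool [ 2.  -3.9 -0. ] tool y angle -0.9 q6 -0.49 z 0.1259
position: [0.5829, -0.1974, 0.1159]
ft_force: [1.1, 0.5, -3.3]
position: [0.5829, -0.1973, 0.1118]
ft_force: [0.6, 0.1, -4.4]
```

```bash

python3 -m creep '[{"translation":[1.7,-2.6,-2],"roll":0,"gripper":25},{"translation":[1.7,-2.6,-2],"roll":0,"gripper":25},{"translation":[1.7,-2.6,1],"roll":0,"gripper":25},{"translation":[1.7,-2.6,3],"roll":0,"gripper":25},{"translation":[1.7,-2.6,3],"roll":0,"gripper":25}]' | sed -n '2p;4p'
python3 -m creep '[{"translation":[0,0,2],"roll":0,"gripper":25},{"translation":[0,0,4],"roll":0,"gripper":25},{"translation":[0,0,4],"roll":0,"gripper":25},{"translation":[0,0,4],"roll":0,"gripper":25}]' | sed -n '2p;4p'
python3 -m creep '[{"translation":[0,0,2],"roll":0,"gripper":25},{"translation":[0,0,2],"roll":0,"gripper":25},{"translation":[0,0,2],"roll":0,"gripper":25}]' | sed -n '2p;4p'
python3 -m creep '[{"translation":[0,0,1],"roll":0,"gripper":25},{"translation":[0,0,1],"roll":0,"gripper":25},{"translation":[0,0,1],"roll":0,"gripper":25}]' | sed -n '2p;4p'
```

```text
position: [0.581, -0.1963, 0.1107]
ft_force: [-1.9, -0.5, 6.4]
position: [0.5817, -0.1987, 0.1094]
ft_force: [-4.7, -3.8, 17.2]
position: [0.5821, -0.1999, 0.1086]
ft_force: [-6.6, -5.7, 22.3]
position: [0.5824, -0.2005, 0.1083]
ft_force: [-6.5, -6.8, 24.6]
```

```bash

python3 -m creep '[{"translation":[0,0,-10],"roll":0,"gripper":25},{"translation":[0,0,-20],"roll":0,"gripper":25},{"translation":[0,0,-25],"roll":0,"gripper":25},{"translation":[0,0,-25],"roll":0,"gripper":25},{"translation":[0,0,-25],"roll":0,"gripper":25}]' >/dev/null
python3 -m creep '[{"translation":[0,0,0],"roll":0,"gripper":25},{"translation":[0,0,0],"roll":0,"gripper":25},{"translation":[0,0,0],"roll":0,"gripper":25}]'
python3 look.py c2 cube floor_cube
python3 - <<'E'
from fit import *
C,im=load("c2");g=cv2.cvtColor(im,cv2.COLOR_BGR2GRAY)
o=telemetry.get_obs();p=o["position"];zb=p[2]-.092
r=render(C,"cube",p[0],p[1],0,z0=zb,parts=[0])
ys,xs=np.nonzero(r);print("pred foot bbox",xs.min(),xs.max(),ys.min(),ys.max())
for y in range(ys.min()-22,min(ys.max()+4,240),3): print(y,"".join("%4d"%v for v in g[y,232:330:3]))
E
```

```text
time: 40.28
position: [0.5801, -0.1953, 0.1262]
tool_rot: [0.713, 0.701, -0.0, -0.001]
ft_force: [0.8, -0.6, -4.3]
grip_width: 0.034
grip_force: 24.9
[ 0.5802 -0.1954  0.1263]
cube [([244, 179, 73, 130], 0.97), ([0, 168, 42, 50], 0.83)]
floor_cube [([234, 165, 134, 86], 0.96)]
pred foot bbox 253 310 193 251
171   97  73  75  74  74  73  73  72  72  73  72  71  70  72  72  72  71  71  71  72  73  73  78 177 175 179  75  78  79  80  81  81  84
174   97  75  75  75  75  74  73  74  72  72  71  72  72  72  71  70  70  71  71  72  73  73  76 177 177 181  78  79  78  80  81  82  83
177   98  76  75  76  75  74  74  73  72  72  72  73  71  72  72  71  71  72  71  72  72  72  70  94  94  72  75  78  79  80  80  83  83
180   98  76  76  76  74  74  74  73  73  73  72  72  72  73  62  46  48  64  72  73  72  72  73  74  74  75  76  77  79  80  80  81  83
183   99  77  77  76  74  76  75  74  73  74  74  62  40  39  40  40  41  40  39  39  61  73  74  74  75  75  77  77  78  79  81  82  82
186   98  77  77  77  76  76  75  75  73  75  45  41  43  43  43  43  43  41  43  43  42  44  69  84  82  
[... 1659 characters left out ...]
175 176 177 177
225  206 127 159 160 159 161  90  49  48  48  46  45  43  42  50  52  57  52  46  42  40  44  45  44  47  47  97 180 175 175 175 176 178
228  206 128 160 159 159 163  53  51  49  47  47  67  67  65  66  65  63  66  65  64  67  64  45  46  46  47 123 178 174 174 176 175 178
231  205 116 160 159 159 163  49  50  48  63  68  67  65  66  65  65  65  64  64  64  66  66  67  56  47  48  64 179 173 174 175 176 178
234  205 118 162 162 160 164  47  49  50  69  67  66  65  65  64  63  64  64  64  64  64  66  64  67  45  47  43 180 173 176 179 177 179
237  206  74  52  61 165 117  49  49  51  68  66  66  67  65  65  64  64  64  65  64  64  65  66  67  46  47  45 165 181  54  50  97 181
```

```bash

python3 -m creep '[{"translation":[0,-25,-5],"roll":0,"gripper":25},{"translation":[0,-60,-5],"roll":0,"gripper":25},{"translation":[0,-95,-5],"roll":0,"gripper":25},{"translation":[0,-100,10],"roll":0,"gripper":25},{"translation":[0,-100,20],"roll":0,"gripper":25}]' 25 | sed -n '2p;4,6p'
python3 -m creep '[{"translation":[0,0,4],"roll":0,"gripper":25},{"translation":[0,0,8],"roll":0,"gripper":25},{"translation":[0,0,10],"roll":0,"gripper":25},{"translation":[0,0,10],"roll":0,"gripper":25},{"translation":[0,0,10],"roll":0,"gripper":25}]' 12 | sed -n '2p;4,6p'
python3 -m creep '[{"translation":[0,0,1],"roll":0,"gripper":25},{"translation":[0,0,2],"roll":0,"gripper":25},{"translation":[0,0,2],"roll":0,"gripper":25},{"translation":[0,0,2],"roll":0,"gripper":25},{"translation":[0,0,2],"roll":0,"gripper":25}]' 4 | sed -n '2p;4,6p'
```

```text
position: [0.4777, -0.1932, 0.1068]
ft_force: [0.0, -0.2, -2.7]
grip_width: 0.0335
grip_force: 25.0
position: [0.4814, -0.1942, 0.097]
ft_force: [0.5, 0.1, -3.4]
grip_width: 0.0339
grip_force: 12.0
position: [0.4805, -0.194, 0.0951]
ft_force: [-0.3, 0.7, -3.2]
grip_width: 0.0342
grip_force: 4.0
```

```bash

python3 -m creep '[{"translation":[0,0,1],"roll":0,"gripper":25},{"translation":[0,0,2],"roll":0,"gripper":25},{"translation":[0,0,3],"roll":0,"gripper":25},{"translation":[0,0,4],"roll":0,"gripper":25},{"translation":[0,0,4],"roll":0,"gripper":25}]' 4 | sed -n '2p;4,6p'
python3 -m creep '[{"translation":[0,0,0],"roll":0,"gripper":25},{"translation":[0,0,0],"roll":0,"gripper":65},{"translation":[0,0,0],"roll":0,"gripper":65},{"translation":[0,0,0],"roll":0,"gripper":65},{"translation":[0,0,0],"roll":0,"gripper":65}]' 4 | sed -n '2p;4,6p'
python3 -m creep '[{"translation":[0,0,0],"roll":0,"gripper":65},{"translation":[0,0,0],"roll":0,"gripper":65},{"translation":[0,0,-40],"roll":0,"gripper":65},{"translation":[0,0,-80],"roll":0,"gripper":65},{"translation":[0,0,-120],"roll":0,"gripper":65}]' 25 | sed -n '2p;4,6p'
python3 -m creep '[{"translation":[-35,0,-20],"roll":0,"gripper":65},{"translation":[-70,0,-20],"roll":0,"gripper":65},{"translation":[-70,0,-20],"roll":0,"gripper":65},{"translation":[-70,0,-20],"roll":0,"gripper":65}]' | sed -n '2p'
python3 look.py c3 cube
python3 - <<'E'
from fit import *
C,im=load("c3");g=im.max(2)
for T in (60,75,90): print(fit(C,(g<T).astype(np.uint8),"cube",.4805,-.194,sym=90)[:2])
E
python3 go.py .4805 -.194
```

```text
position: [0.4807, -0.194, 0.0918]
ft_force: [0.5, 1.2, 3.9]
grip_width: 0.0338
grip_force: 4.0
position: [0.4805, -0.1941, 0.0909]
ft_force: [-0.2, 0.4, 1.2]
grip_width: 0.0531
grip_force: 0.0
position: [0.4797, -0.1936, 0.2112]
ft_force: [1.6, -1.0, 0.0]
grip_width: 0.0647
grip_force: 0.0
position: [0.4793, -0.2656, 0.2314]
[ 0.4786 -0.2639  0.2306]
cube [([89, 79, 91, 59], 0.9), ([259, 91, 42, 46], 0.78)]
[(np.float64(-0.0), array([ 0.4745, -0.2   ]), np.float64(0.0)), (np.float64(-0.0), array([ 0.4745, -0.2   ]), np.float64(15.0))]
[(np.float64(0.427), array([ 0.4801, -0.193 ]), np.float64(89.6)), (np.float64(0.426), array([ 0.48  , -0.1922]), np.float64(-0.5))]
[(np.float64(0.645), array([ 0.4798, -0.1824]), np.float64(88.5)), (np.float64(0.644), array([ 0.4799, -0.1826]), np.float64(-1.4))]
shift tool [69.   0.9  0.1] tool y angle -1.0 q6 -0.69 z 0.2302
```

```bash
python3 - <<'E'
from fit import *
C,im=load("c3");g=im.max(2)
for y in (-.193,-.1825):
    for P in ([0],[1]):
        r=render(C,"cube",.48,y,-.02,parts=P);ys,xs=np.nonzero(r);print(y,P,xs.min(),xs.max(),ys.min(),ys.max())
for y in range(82,146,3): print(y,"".join("%4d"%v for v in g[y,246:312:3]))
E
```

```text
-0.193 [0] 261 299 108 147
-0.193 [1] 260 300 107 147
-0.1825 [0] 261 299 98 138
-0.1825 [1] 260 300 94 135
82  182 117 120 121 120 116 116 115 115 117 117 227 234 233 237 236 234 235 233 235 233 235
85  186 118 118 122 121 119 121 121 120 122 121 225 240 243 248 246 204 208 227 237 233 235
88  242 111  79  95 121 118 122 120 118 121 121 116 128 119 122 122  82  83 117 124 235 235
91  241 116  78 109 120 119 122 121 120 123 120 119 120 120 123 123 111 117 120 115 237 234
94  245 115 118 120 121  78  76  78  77  79  81  82  81  81  80  79  80  79 119 115 237 235
97  113 118 118 119 120  77  82  84  82  83  84  83  85  86  85  85  87  86 116 115 237 234
100  117 118 118 119 120  78  82  82  83  83  84  84  85  85  86  85  86  86 115 115 237 234
103  117 118 118 118 121  77  82  83  84  84  83  84  86  85  86  86  86  85 116 114 237 234
106  131 116 117 118 120  77  80  82  83  84  85  85  86  86  86  87  87  85 121 114 237 234
109  244 114 117 118 120  77  81  82  82  84  69  70  70  70  70  71  72  69 124 115 230 234
112  233 239 115 119 120  76  82  83  83  84  69  69  70  70  71  70
[... 347 characters left out ...]
1  71  70  70  71  72  71  72  69 122 117 234 235
127  239 234 235 236 209  67  71  70  70  70  71  71  71  71  71  71  72  69 120 115 236 234
130  233 234 237 203 246  72  83  85  86  87  71  72  71  72  72  74  73  70 119 113 237 234
133  229 238 163 125 244  80  80  80  81  82  73  72  71  72  72  71  71  70 121 114 237 235
136  117 114 117 109 120 120 124 120 123 101  77  74  77  94 124 123 121 122 120 114 238 235
139  122 121 121 122 123 120 123 119 122 125 122 123 120 122 122 121 120 122 119 116 236 235
142  127 131 132 131 125 122 123 121 123 125 121 123 120 121 122 122 122 123 120 130 234 235
145  241 239 241 241 191 122 123 120 123 125 121 123 121 122 123 123 121 123 120 125 235 236
```

```bash

python3 -m creep '[{"translation":[40,0,0],"roll":0,"gripper":60},{"translation":[80,0,0],"roll":0,"gripper":60},{"translation":[80,0,35],"roll":0,"gripper":60},{"translation":[80,0,70],"roll":0,"gripper":60},{"translation":[80,0,100],"roll":0,"gripper":60}]' 25 | sed -n '2p;4,6p'
python3 -m creep '[{"translation":[0,0,25],"roll":0,"gripper":60},{"translation":[0,0,39],"roll":0,"gripper":60},{"translation":[0,0,39],"roll":0,"gripper":25},{"translation":[0,0,39],"roll":0,"gripper":25},{"translation":[0,0,39],"roll":0,"gripper":25}]' >/dev/null
python3 -m creep '[{"translation":[0,0,0],"roll":0,"gripper":25},{"translation":[0,0,0],"roll":0,"gripper":25},{"translation":[0,0,0],"roll":0,"gripper":25},{"translation":[0,0,0],"roll":0,"gripper":25}]'
python3 -m creep '[{"translation":[0,0,-20],"roll":0,"gripper":25},{"translation":[0,0,-35],"roll":0,"gripper":25},{"translation":[0,30,-35],"roll":0,"gripper":25},{"translation":[0,65,-35],"roll":0,"gripper":25},{"translation":[-5,92,-35],"roll":0,"gripper":25}]' >/dev/null
python3 -m creep '[{"translation":[0,0,0],"roll":0,"gripper":25},{"translation":[0,0,0],"roll":0,"gripper":25},{"translation":[0,0,0],"roll":0,"gripper":25}]'
python3 go.py .5803 -.1957;python3 look.py c4
python3 - <<'E'
from fit import *
C,im=load("c4");g=cv2.cvtColor(im,cv2.COLOR_BGR2GRAY)
p=telemetry.get_obs()["position"];zb=p[2]-.093
r=render(C,"cube",p[0],p[1],0,z0=zb,parts=[0])
ys,xs=np.nonzero(r);print("pred foot bbox",xs.min(),xs.max(),ys.min(),ys.max())
for y in range(ys.min()-15,ys.min()+24,3): print(y,"".join("%4d"%v for v in g[y,232:330:3]))
E
```

```text
position: [0.4798, -0.1812, 0.1296]
ft_force: [1.3, -0.2, -0.3]
grip_width: 0.0601
grip_force: 0.0
time: 44.53
position: [0.4811, -0.1843, 0.0932]
tool_rot: [0.713, 0.701, 0.0, 0.001]
ft_force: [-1.1, -0.4, 6.5]
grip_width: 0.034
grip_force: 24.9
time: 45.2
position: [0.5709, -0.1897, 0.1261]
tool_rot: [0.713, 0.701, -0.001, -0.002]
ft_force: [-0.7, -0.4, -3.7]
grip_width: 0.0337
grip_force: 25.0
shift tool [-5.8  9.5 -0. ] tool y angle -1.0 q6 -0.49 z 0.1261
[ 0.5706 -0.1897  0.1261]
pred foot bbox 253 309 193 250
178  105 109  98  97  97  76  75  75  75  74  73  74  73  73  73  72  72  71  71  72  73  74  72  70  69  71  75  77  78  79  80  81  82
181  105 109  97  97  97  77  76  75  75  74  75  74  73  73  72  73  72  72  72  73  72  73  73  72  75  75  75  77  77  79  79  81  82
184  106 108  99  97  97  77  77  76  76  75  73  73  72  73  72  74  73  72  72  72  73  74  73  74  74  74  76  77  78  79  80  81  83
187  107 109  98  98  98  77  77  76  75  75  74  74  73  72  73  72  72  72  72  72  73  73  73  71  69  70  71  77  78  79  80  82  82
190  115 109  99  98  99  77  7
[... 501 characters left out ...]
 78  79  79  83
202  222 228 194 203 211  77  79  78  77  49  50  48  49  46  46  46  46  45  45  46  45  46  46  66 180 178 179 184 105 174 183 184 181
205  222 226 194 205  96  79  79  79  59  52  50  49  47  48  48  47  45  44  45  46  45  45  46  44 155 178 179 180 185 118 184 183 179
208  222 226 192 204 149 163  80  80  52  51  50  50  47  47  46  45  44  45  44  46  45  46  47  47  47 180 179 179 183  79 166 182 179
211  222 226 185 204 148 165  78  69  53  52  51  50  48  46  46  46  45  44  45  45  45  46  46  45  43 172 179 179 181 187 118 184 178
214  223 224 199 203 148 164 117  61  54  52  50  49  47  46  45  44  45  43  44  44  44  46  46  46  48 159 178 180 180 186 102 184 177
```

```bash

python3 -m creep '[{"translation":[-4,5,0],"roll":0,"gripper":25},{"translation":[-7,9,0],"roll":0,"gripper":25},{"translation":[-7,9,5],"roll":0,"gripper":25},{"translation":[-7,9,9],"roll":0,"gripper":25},{"translation":[-7,9,9],"roll":0,"gripper":25}]' >/dev/null
python3 -m creep '[{"translation":[0,0,0],"roll":0,"gripper":25},{"translation":[0,0,0],"roll":0,"gripper":25}]' | sed -n '2p;4p'
python3 -m creep '[{"translation":[0,0,2],"roll":0,"gripper":25},{"translation":[0,0,4],"roll":0,"gripper":25},{"translation":[0,0,6],"roll":0,"gripper":25},{"translation":[0,0,6],"roll":0,"gripper":25},{"translation":[0,0,6],"roll":0,"gripper":25}]' | sed -n '2p;4p'
```

```text
position: [0.5811, -0.1975, 0.1178]
ft_force: [0.5, -0.8, -3.3]
position: [0.5813, -0.1976, 0.1118]
ft_force: [0.1, 0.4, -3.5]
```

```bash

python3 -m creep '[{"translation":[0.5,-0.7,1],"roll":0,"gripper":25},{"translation":[0.5,-0.7,2],"roll":0,"gripper":25},{"translation":[0.5,-0.7,3],"roll":0,"gripper":25},{"translation":[0.5,-0.7,3],"roll":0,"gripper":25}]' | sed -n '2p;4p'
python3 -m creep '[{"translation":[0,0,1],"roll":0,"gripper":25},{"translation":[0,0,2],"roll":0,"gripper":25},{"translation":[0,0,3],"roll":0,"gripper":25},{"translation":[0,0,3],"roll":0,"gripper":25}]' | sed -n '2p;4p'
```

```text
position: [0.5806, -0.1971, 0.1088]
ft_force: [0.4, 0.0, -3.5]
position: [0.5806, -0.1971, 0.1058]
ft_force: [-0.2, 0.3, -3.0]
```

In the pocket. Finish lowering (expected floor at TCP ≈ 0.103) and release.

```bash

python3 -m creep '[{"translation":[0,0,1],"roll":0,"gripper":25},{"translation":[0,0,2.5],"roll":0,"gripper":25},{"translation":[0,0,2.5],"roll":0,"gripper":25},{"translation":[0,0,2.5],"roll":0,"gripper":25}]' | sed -n '2p;4p'
python3 -m creep '[{"translation":[0,0,0.5],"roll":0,"gripper":25},{"translation":[0,0,0.5],"roll":0,"gripper":25},{"translation":[0,0,0.5],"roll":0,"gripper":60},{"translation":[0,0,0.5],"roll":0,"gripper":60},{"translation":[0,0,0.5],"roll":0,"gripper":60}]' 5 | sed -n '2p;4p'
python3 -m creep '[{"translation":[0,0,0],"roll":0,"gripper":60},{"translation":[0,0,0],"roll":0,"gripper":60},{"translation":[0,0,0],"roll":0,"gripper":60},{"translation":[0,0,-40],"roll":0,"gripper":60},{"translation":[0,0,-80],"roll":0,"gripper":60}]' 25 | sed -n '2p'
python3 -m creep '[{"translation":[0,0,-40],"roll":0,"gripper":80},{"translation":[0,0,-50],"roll":0,"gripper":80},{"translation":[20,-30,-50],"roll":0,"gripper":80},{"translation":[40,-55,-50],"roll":0,"gripper":80},{"translation":[66,-85,-50],"roll":0,"gripper":80}]' 25
python3 -m creep '[{"translation":[0,0,0],"roll":0,"gripper":80},{"translation":[0,0,0],"roll":0,"gripper":80}]' | sed -n '2p'
python3 look.py m1 mirror
python3 - <<'E'
from fit import *
C,im=load("m1");g=im.max(2)
print(proj(C,[.434,-.037,.1]))
for T in (75,90,100,110): print(T,fit(C,(g<T).astype(np.uint8),"mirror",.4345,-.036)[:3])
E
```

```text
position: [0.5807, -0.1972, 0.1035]
ft_force: [-0.5, -0.1, -3.0]
position: [0.5812, -0.1975, 0.1035]
ft_force: [-0.6, 0.3, 0.1]
position: [0.5786, -0.1962, 0.1805]
time: 48.5
position: [0.4969, -0.1303, 0.2334]
tool_rot: [0.714, 0.701, 0.0, 0.001]
ft_force: [0.0, -0.7, -0.5]
grip_width: 0.0785
grip_force: 0.0
position: [0.4943, -0.1278, 0.2327]
[ 0.4967 -0.1294  0.2333]
mirror [([179, 86, 79, 58], 0.96), ([315, 137, 99, 70], 0.59)]
[210.7033977  107.34346671]
75 [(np.float64(0.759), array([ 0.4349, -0.0367]), np.float64(286.3)), (np.float64(0.758), array([ 0.4352, -0.0366]), np.float64(288.5)), (np.float64(0.742), array([ 0.4353, -0.037 ]), np.float64(107.2))]
90 [(np.float64(0.852), array([ 0.4348, -0.0365]), np.float64(288.1)), (np.float64(0.849), array([ 0.4345, -0.037 ]), np.float64(287.1)), (np.float64(0.83), array([ 0.4346, -0.037 ]), np.float64(107.2))]
100 [(np.float64(0.861), array([ 0.4343, -0.0366]), np.float64(288.4)), (np.float64(0.861), array([ 0.4341, -0.0366]), np.float64(288.4)), (np.float64(0.842), array([ 0.4342, -0.0369]), np.float64(106.9))]
110 [(np.float64(0.896), array([ 0.4342, -0.0364]), np.float64(287.3)), (np.float64(0.895), array([ 0.4342, -0.0366]), np.float64(287.3)), (np.float64(0.853), array([ 0.4342, -0.0367]), np.float64(106.5))]
```

```bash
python3 go.py .4343 -.0368; sleep 0
python3 -m creep '[{"translation":[0,0,0],"roll":-7,"gripper":80},{"translation":[0,0,0],"roll":-14,"gripper":80},{"translation":[0,0,0],"roll":-19,"gripper":80},{"translation":[0,0,0],"roll":-19,"gripper":80}]' | sed -n 2p
python3 go.py .4343 -.0368
```

```text
shift tool [ 92.4 -65.2  -0.3] tool y angle -1.0 q6 -0.46 z 0.2335
position: [0.4986, -0.1311, 0.2332]
shift tool [109.6 -31.8  -0.2] tool y angle 18.1 q6 -0.79 z 0.2332
```

```bash

python3 -m creep '[{"translation":[36,-10,0],"roll":0,"gripper":80},{"translation":[72,-20,0],"roll":0,"gripper":80},{"translation":[109,-31,0],"roll":0,"gripper":80},{"translation":[109,-31,30],"roll":0,"gripper":80},{"translation":[109,-31,60],"roll":0,"gripper":80}]' 25 >/dev/null
python3 -m creep '[{"translation":[0,0,0],"roll":0,"gripper":80},{"translation":[0,0,0],"roll":0,"gripper":80}]' >/dev/null
python3 go.py .4343 -.0368; python3 look.py m2 mirror
```

```text
shift tool [-0.9  0.1 -0. ] tool y angle 17.9 q6 -0.65 z 0.1724
[ 0.4349 -0.0364  0.1733]
mirror [([248, 174, 63, 76], 0.59)]
```

```bash

python3 -m creep '[{"translation":[0,0,30],"roll":0,"gripper":80},{"translation":[0,0,60],"roll":0,"gripper":80},{"translation":[-1,0,75],"roll":0,"gripper":80},{"translation":[-1,0,75],"roll":0,"gripper":40},{"translation":[-1,0,75],"roll":0,"gripper":40}]' 30 | sed -n '2p;4,6p'
python3 -m creep '[{"translation":[0,0,0],"roll":0,"gripper":35},{"translation":[0,0,0],"roll":0,"gripper":35},{"translation":[0,0,0],"roll":0,"gripper":35},{"translation":[0,0,0],"roll":0,"gripper":35},{"translation":[0,0,0],"roll":0,"gripper":35}]'
python3 -m creep '[{"translation":[0,0,-35],"roll":0,"gripper":35},{"translation":[0,0,-70],"roll":0,"gripper":35},{"translation":[0,0,-100],"roll":0,"gripper":35},{"translation":[0,0,-130],"roll":0,"gripper":35},{"translation":[0,0,-130],"roll":0,"gripper":35}]'
python3 go.py .5846 -.0200
```

```text
position: [0.435, -0.0373, 0.0986]
ft_force: [-0.8, -0.1, -1.0]
grip_width: 0.0731
grip_force: 0.0
time: 50.62
position: [0.4345, -0.0368, 0.0989]
tool_rot: [0.588, 0.809, 0.0, 0.001]
ft_force: [0.1, -0.5, 7.1]
grip_width: 0.0457
grip_force: 29.9
time: 51.03
position: [0.4367, -0.0374, 0.2326]
tool_rot: [0.587, 0.809, 0.002, 0.005]
ft_force: [1.9, -0.0, -3.7]
grip_width: 0.0461
grip_force: 29.9
shift tool [-29.3 146.    1.4] tool y angle 18.1 q6 -0.66 z 0.2326
```

```bash

python3 -m creep '[{"translation":[-8,36,0],"roll":-7,"gripper":35},{"translation":[-16,72,0],"roll":-14,"gripper":35},{"translation":[-23,108,0],"roll":-21,"gripper":35},{"translation":[-29,146,0],"roll":-28,"gripper":35},{"translation":[-29,146,0],"roll":-35,"gripper":35}]' >/dev/null
python3 -m creep '[{"translation":[0,0,0],"roll":-7,"gripper":35},{"translation":[0,0,0],"roll":-14,"gripper":35},{"translation":[0,0,0],"roll":-21,"gripper":35},{"translation":[0,0,0],"roll":-28,"gripper":35},{"translation":[0,0,0],"roll":-35,"gripper":35}]' >/dev/null
python3 -m creep '[{"translation":[0,0,30],"roll":0,"gripper":35},{"translation":[0,0,60],"roll":0,"gripper":35},{"translation":[0,0,90],"roll":0,"gripper":35},{"translation":[0,0,90],"roll":0,"gripper":35},{"translation":[0,0,90],"roll":0,"gripper":35}]' >/dev/null
python3 go.py .5846 -.0200; python3 look.py m3
python3 - <<'E'
from fit import *
C,im=load("m3");g=cv2.cvtColor(im,cv2.COLOR_BGR2GRAY)
p=telemetry.get_obs()["position"];zb=p[2]-.0989
r=render(C,"mirror",p[0],p[1],np.radians(-1.4),z0=zb,parts=[0])
ys,xs=np.nonzero(r);print("pred foot bbox",xs.min(),xs.max(),ys.min(),ys.max())
for y in range(ys.min()-18,ys.min()+18,3): print(y,"".join("%4d"%v for v in g[y,232:336:3]))
E
```

```text
shift tool [-5.6 -1.4 -0. ] tool y angle 88.0 q6 -1.76 z 0.1351
[ 0.5812 -0.0189  0.1371]
pred foot bbox 241 314 187 258
169  214 103 104 103 102 103 102 101 100 100  99  98  98  98  98  97  96  96  96  96  95  96  96  95  95  95  95  95  94  95  95  94  94  93  94
172  181  94  96  95  93  93  93  88  84  84  82  81  80  81  80  79  74  73  72  72  71  72  71  71  71  65  66  66  65  65  64  96  63  63  62
175   84  84  83  83  81  81  79  78  78  77  77  76  76  75  74  73  73  72  72  72  73  71  72  71  72  71  71  71  72  72  71  91  55  71  71
178   85  85  84  82  80  81  79  78  78  76  76  76  75  74  74  73  73  72  72  71  71  71  70  71  71  71  70  70  71  70  71  91  56  71  71
181   85  84  82  82  81  80  80  78  77  77  76  75  74  74  74  73  72  73  72  71  71  71  71  71  72  70  70  70  69  70  69  90  56  69  71
184   84  82  79  74  74  74  73  72  71  71  71  69  70  68  69  67  67  66  68  68  67  67  66  66  66  67  66  63  69  70  70  87  54  70  70
187   83  82  79  71  81  52  52  51  48  46  45  45  43  43  41  41  40  40  38  37  37  35  35  35  36  36  35  34  66  70  69  87  54  71  70
190   81  81  78  71  74  54  53  50  50  48  47  45  45  43  43  42  41  41  39  38  37  39  38  36  37  36  39  37  53  70  69  87  55  69  70
193   82  81  79  72  74  53  51  50  49  47  46  45  44  42  43  39  40  38  39  38  38  38  37  36  36  38  37  37  54  70  69  88  54  66  67
196   81  80  79  71  79  52  51  50  48  48  44  44  42  42  42  41  39  37  39  37  36  38  36  36  36  36  35  36  52  69  68  89  56  66  68
199   80  80  79  70  79  50  50  48  46  46  45  44  42  42  40  41  38  37  38  37  37  36  36  37  36  35  36  35  61  68  69  86  55  65  69
202   79  78  78  70  78  49  47  47  47  46  43  44  42  41  39  39  38  36  36  36  35  35  35  36  34  36  36  35  62  69  67  87  57  68  91
```

```bash
python3 m.py m3 .02 240,184 314,184 325,184 238,190; python3 m.py m3 .05 245.5,186 315.5,186
```

```text
240,184 [ 0.5524 -0.0509  0.02  ] tool [ 27.3 -33.  117.2]
314,184 [0.5547 0.0137 0.02  ] tool [ 27.3  31.6 117.2]
325,184 [0.555  0.0233 0.02  ] tool [ 27.3  41.2 117.2]
238,190 [ 0.5577 -0.053   0.02  ] tool [ 22.  -34.9 117.2]
245.5,186 [ 0.5491 -0.0426  0.05  ] tool [ 31.  -24.8  87.2]
315.5,186 [0.551  0.0115 0.05  ] tool [31.  29.3 87.2]
```

```bash

python3 -m creep '[{"translation":[-3,-1,0],"roll":0,"gripper":35},{"translation":[-6.5,-2,0],"roll":-0.5,"gripper":35},{"translation":[-6.5,-2,5],"roll":-0.5,"gripper":35},{"translation":[-6.5,-2,13],"roll":-0.5,"gripper":35},{"translation":[-6.5,-2,13],"roll":-0.5,"gripper":35}]' >/dev/null
python3 -m creep '[{"translation":[0,0,0],"roll":0,"gripper":35},{"translation":[0,0,0],"roll":0,"gripper":35},{"translation":[0,0,0],"roll":0,"gripper":35}]' | sed -n '2p;4p'
python3 -m creep '[{"translation":[0,0,2],"roll":0,"gripper":35},{"translation":[0,0,4],"roll":0,"gripper":35},{"translation":[0,0,5],"roll":0,"gripper":35},{"translation":[0,0,5],"roll":0,"gripper":35}]' | sed -n '2p;4p'
python3 go.py .5846 -.02
```

```text
position: [0.5882, -0.0212, 0.1251]
ft_force: [-0.1, -0.0, -3.5]
position: [0.5879, -0.0212, 0.1197]
ft_force: [-0.6, -0.1, -4.5]
shift tool [3.3 1.1 0. ] tool y angle 88.5 q6 -1.77 z 0.1197
```

```bash

python3 -m creep '[{"translation":[1,0,1],"roll":0,"gripper":35},{"translation":[1,0,2],"roll":0,"gripper":35},{"translation":[1,0,3],"roll":0,"gripper":35},{"translation":[1,0,3],"roll":0,"gripper":35}]' | sed -n '2p;4p'
python3 -m creep '[{"translation":[0,0,1],"roll":0,"gripper":35},{"translation":[0,0,1.5],"roll":0,"gripper":35},{"translation":[0,0,1.5],"roll":0,"gripper":35}]' | sed -n '2p;4p'
```

```text
position: [0.587, -0.0212, 0.1168]
ft_force: [-0.4, 0.1, -4.2]
position: [0.5871, -0.0212, 0.1154]
ft_force: [0.4, 0.4, -4.4]
```

Below the rim with no contact; it is in. Lower to the floor (≈0.109) and release.

```bash

python3 -m creep '[{"translation":[0,0,2],"roll":0,"gripper":35},{"translation":[0,0,4],"roll":0,"gripper":35},{"translation":[0,0,5.5],"roll":0,"gripper":35},{"translation":[0,0,5.5],"roll":0,"gripper":35}]' | sed -n '2p;4p'
python3 -m creep '[{"translation":[0,0,1],"roll":0,"gripper":35},{"translation":[0,0,1.5],"roll":0,"gripper":35},{"translation":[0,0,1.5],"roll":0,"gripper":35}]' | sed -n '2p;4p'
python3 -m creep '[{"translation":[0,0,0],"roll":0,"gripper":35},{"translation":[0,0,0],"roll":0,"gripper":35},{"translation":[0,0,0],"roll":0,"gripper":62},{"translation":[0,0,0],"roll":0,"gripper":62},{"translation":[0,0,0],"roll":0,"gripper":62}]' 5 | sed -n '2p;4,5p'
python3 -m creep '[{"translation":[0,0,0],"roll":0,"gripper":62},{"translation":[0,0,0],"roll":0,"gripper":62},{"translation":[0,0,-40],"roll":0,"gripper":62},{"translation":[0,0,-80],"roll":0,"gripper":62},{"translation":[0,0,-120],"roll":0,"gripper":62}]' 25 | sed -n '2p'
python3 -m creep '[{"translation":[-40,-30,0],"roll":0,"gripper":62},{"translation":[-70,-60,0],"roll":0,"gripper":62},{"translation":[-70,-86,0],"roll":0,"gripper":62},{"translation":[-70,-86,0],"roll":0,"gripper":62},{"translation":[-70,-86,0],"roll":0,"gripper":62}]' | sed -n '2p'
python3 look.py f1
python3 - <<'E'
from fit import *
C,im=load("f1");g=im.max(2)
th=np.radians(-1.4)
# compare stored optics: fit with base at z=.01 by shifting models
for k in M: M[k]=[P+[0,0,.01] for P in M[k]]
for n,x,y,s,T in (("lens",.579,-.284,180,0),("cube",.580,-.197,90,0),("mirror",.586,-.02,360,0),("slit",.586,.069,180,0)):
    for T in (60,70): print(n,T,fit(C,(g<T).astype(np.uint8),n,x,y,sym=s)[:1])
for n in ("scene","side"):
    viewer.camera(n)
    for t in ("lens","mirror","cube","slit","iris","target"):
        print(n,t,[(np.round(q["bbox"]).astype(int).tolist(),round(q["p"],2)) for q in viewer.recognise(n,t)[:5]])
    Cs=cam(n)
    print({k:proj(Cs,p).round(0).tolist() for k,p in dict(lens=(.579,-.284,.07),cube=(.58,-.197,.07),mirror=(.585,-.02,.07),slit=(.586,.069,.07),target=(.584,.299,.12)).items()})
E
```

```text
position: [0.5871, -0.0212, 0.1098]
ft_force: [0.3, 0.3, -4.0]
position: [0.5875, -0.0212, 0.1094]
ft_force: [0.7, 0.6, 4.4]
position: [0.587, -0.0215, 0.1082]
ft_force: [0.6, -0.4, 0.6]
grip_width: 0.0579
position: [0.5864, -0.0212, 0.2286]
position: [0.6549, -0.1109, 0.2279]
[ 0.6542 -0.1093  0.2278]
lens 60 [(np.float64(0.001), array([ 0.5802, -0.1983]), np.float64(2.8))]
lens 70 [(np.float64(0.081), array([ 0.5894, -0.2581]), np.float64(2.4))]
cube 60 [(np.float64(0.0), array([ 0.592 , -0.2014]), np.float64(6.0))]
cube 70 [(np.float64(0.117), array([ 0.5794, -0.1967]), np.float64(33.3))]
mirror 60 [(np.float64(0.682), array([ 0.5873, -0.0146]), np.float64(1.7))]
mirror 70 [(np.float64(0.748), array([ 0.588 , -0.0182]), np.float64(180.1))]
slit 60 [(np.float64(0.669), array([0.5833, 0.0253]), np.float64(-9.7))]
slit 70 [(np.float64(0.648), array([0.5882, 0.0113]), np.float64(218.9))]
scene lens [([217, 216, 24, 41], 0.96), ([315, 198, 30, 41], 0.52)]
scene mirror [([313, 200, 33, 38], 0.56)]
scene cube [([254, 210, 16, 37], 0.98), ([236, 152, 20, 39], 0.95), ([209, 236, 39, 36], 0.75), ([345, 144, 20, 39], 0.73), ([329, 178, 3, 9], 0.61)]
scene slit [([347, 192, 30, 40], 0.71)]
scene iris []
scene target [([428, 156, 31, 47], 0.8)]
{'lens': [228.0, 232.0], 'cube': [262.0, 226.0], 'mirror': [330.0, 214.0], 'slit': [363.0, 208.0], 'target': [445.0, 178.0]}
side lens [([310, 224, 24, 42], 0.82)]
side mirror [([252, 144, 28, 48], 0.83)]
side cube [([122, 130, 27, 38], 0.92), ([164, 162, 23, 44], 0.87), ([186, 237, 26, 40], 0.69), ([152, 138, 19, 50], 0.62), ([289, 194, 22, 43], 0.59)]
side slit [([241, 123, 22, 48], 0.61), ([295, 234, 57, 43], 0.22)]
side iris []
side target [([196, 59, 27, 52], 0.59)]
{'lens': [321.0, 241.0], 'cube': [301.0, 214.0], 'mirror': [266.0, 166.0], 'slit': [249.0, 145.0], 'target': [209.0, 83.0]}
```

```bash
python3 -c "
from rig import hand_in
print(hand_in())"
```

```text
the job is handed in; nothing more can be done
None
```

The job is handed in: the focus target stands upright in the middle of the carriage with its plate facing the camera, and the lens, slit, cube and mirror are in their own pockets; no iris was found on the bench, and the final check was by landing heights and network detections because all 14 picture views were used.

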